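Rebuild and lock the rotator spindle

ROBOT

A 7-joint arm with a two-finger parallel gripper is mounted at the origin on a cart in front of the work surface, level with it; the furniture and walls round the work are solid. World frame = base frame: x ahead of the robot, y to its left, z up, the work surface at z = 0. Lengths are in m, angles in rad, forces in N, time in s.
With the tool pointing down it reaches from about 0.425 to 0.825 m from the base axis. Payload 3.6 kg.
Tool frame: the origin (TCP) lies at the very end of the fingers, on their centre line; the grasp point (between the pads) lies 19 mm behind it; z points along the fingers, y is the line along which they close (so a half turn about z gives the same grasp; the last joint's range is limited). The gripper opens to 85 mm and grips with 20 to 120 N. Pads are 22 mm wide; open, the fingers measure 114 mm over their backs; the gripper's body (76 mm by 85 mm) begins 54 mm behind the grasp point. The pads swing forward as they close: fully open they stand 13 mm farther back than shut.
Start: joints at [-1.137, 0.615, -0.013, 1.423, 0.008, 1.103, -0.04], TCP at [0.289, 0.582, 0.195] pointing down, gripper open.
Joint ranges: [-3.12, 3.12], [-0.3, 2.06], [-1.34, 1.32], [0.26, 2.42], [-1.36, 4.5], [0.01, 1.98], [-2.84, 2.84]. Speed limits (rad/s): [2.79, 2.79, 3.14, 3.14, 3.14, 3.14, 3.14].

INTERFACE

Orientations are given as a rotation vector (axis times angle).
In Python, from station import env gives the robot as it stands.
- The arm moves only by the shell command python3 -m inch 'ROWS' [FORCE]. ROWS is JSON, a list that holds one entry, the list of rows, each a list of 7 numbers: the shift along the world's x, y, z in m, then the turn, a rotation vector about the world's x, y, z in degrees, then the closure, from 0 (fully open) to 1 (shut). A call has 1 to 8 rows; each row shifts and turns the commanded pose from where the row before left it; what a row does not reach is not made up. A row lasts 1/12 s, in which the tool goes at most 41.7 mm and 7.16 degrees, less where a joint would pass 70% of its speed; a pose out of reach is approached as far as the arm can. A call with a gripper value outside its range is refused whole. The fingers move at their own pace and stop on an object; FORCE is the grip in N (left out, the last holds). Time passes only in rows, so rows that do not move let the fingers close. It gives the time, the measured TCP pose, the force, the opening and the grip force at its end, in the units of the state.
- env.state(): the state, without advancing time (a new reading comes with each control period).
- env.capture(name): name is "scene" or "side" or "wrist"; returns the picture (384x512x3 uint8, red, green, blue); there is no depth.
- env.calibration(name): a dict with "intrinsics" (3x3 intrinsics, pixels), "world_to_cam" (4x4, takes a point from world to camera coordinates); the wrist camera has in their place "tool_from_camera" (4x4, takes a point from camera to tool coordinates, whose origin is the TCP and whose axes are the flange's). Camera axes: x right, y up, looking along -z (the intrinsics and any distortion apply to the point x, -y, -z); pixel columns grow to the right and rows downward; lengths in m; the calibration is good to about 2 mm. A picture is of the moment at which its call begins: read the wrist's pose just before it. calibration takes no time and is no camera call.
- env.finish_job(): hands the job in; it is judged then, once.
The state is a dict: "time": time; "joints": joint angles; "dq": joint speeds; "joint_torque": joint torques, N m; "tcp_pos": TCP position; "tool_rot": TCP orientation; "force": force on the tool from outside, world axes, zero at the start; "moment": the same for the moment, N m; "grip_width": finger opening in m; "gripper_force": force on a finger pad.
Only numpy, scipy, OpenCV 4.12 (cv2) and the standard library are available. Lean on these libraries where they do the work, as an engineer would, in place of code of your own. Each camera call takes 0.05 s, during which the arm holds its last target. There are 200 camera calls.

TASK

Rebuild the spindle of the tube rotator on its stand: slide onto the upright spindle first the ball bearing, then every spacer sleeve lying on the table (there are one to three), then the flat washer, and last the eared retainer, each lying flat on the one below. Then lock the spindle with the captive screw-knob on the same stand: push the knob straight down fully home and only then turn it clockwise as far as it goes.

Things in the scene. Friction and masses are not known exactly. Their poses are not given: they have to be found in the camera images.
- stand: fixed stand, a grey base plate 190 x 80 x 18 mm flat on the table; origin at the centre of its underside, x along the 190 mm. At x = +50 mm an aluminium boss (40 mm diameter, its top 36 mm above the table) carries the upright steel spindle; at x = -50 mm stands the housing (42 mm diameter, top 48 mm above the table) of the lock screw. The stand's yaw varies.
- spindle_seat (a point): on the spindle's axis at the top of the boss, 36 mm above the table: the underside of the lowest part of the stack rests here. The spindle is a rod of 19 mm diameter
- spindle_tip (a point): top of the spindle, 109 mm above the table and 73 mm above the seat; the last 7 mm taper from 19 to 11 mm diameter. The spindle passes up through the part in the gripper: where it would meet the gripper's body, a part already threaded may be let go and slides the rest of the way down by itself
- bearing: ball bearing, a steel ring with visible balls: outside 64 mm, bore 24 mm, 14 mm high, 0.14 kg; alike on both faces; origin at its very centre, z along the bore (7 mm above the table as it lies)
- spacer_1: aluminium spacer sleeve: outside 48 mm, bore 24 mm, 12 mm high, 0.06 kg; alike on both faces; origin at its very centre, z along the bore (6 mm above the table as it lies). One to three spacers, all alike, are there; one that is absent has no pose
- spacer_2: aluminium spacer sleeve: outside 48 mm, bore 24 mm, 12 mm high, 0.06 kg; alike on both faces; origin at its very centre, z along the bore (6 mm above the table as it lies). One to three spacers, all alike, are there; one that is absent has no pose
- spacer_3: aluminium spacer sleeve: outside 48 mm, bore 24 mm, 12 mm high, 0.06 kg; alike on both faces; origin at its very centre, z along the bore (6 mm above the table as it lies). One to three spacers, all alike, are there; one that is absent has no pose
- washer: flat plain steel washer: outside 64 mm, bore 24 mm, 7 mm thick, 0.08 kg; alike on both faces; origin at its very centre, z along the bore (3.5 mm above the table as it lies)
- retainer: dark steel retainer: a ring of 48 mm outside and 24 mm bore with two opposite ears, 22 mm wide, along its x axis, 80 mm over the ears; 12 mm high, 0.09 kg; alike on both faces; grasp it across y (48 mm). Origin at its very centre, z along the bore (6 mm above the table as it lies)
- tray_corner (a point): nearest right corner of the trays on the two fixed heaters left of the stand, obstacles only: from here they reach 0.26 m to +y and beyond 1 m in x, up to 0.17 m high (a wire rack in the rear tray to 0.23 m). Bottles, beakers and a cylinder up to 0.2 m high stand left of them, y above 0.25 m
- knob_grip (a point): centre of the top of the black screw-knob: an upright bar grip 64 mm long, 14 mm thick and 28 mm high; this point is 92 mm above the table when up, 80 mm when pushed home. At lock_knob = 0 the bar lies along the stand's x axis; the point's x axis runs along the bar
- lock_screw (a joint): how far the knob is pushed down, m: 0 up, 0.012 fully home; slides with about 6 N of friction and stays where it is left, no spring
- lock_knob (a joint): turn of the knob about the vertical, rad: grows clockwise seen from above, stop at 3.6 (so it takes several grasps); stiff by about 0.06 Nm and stays where it is left
Things that resemble listed ones, but are neither listed nor needed, are in the scene too. Leave any green or orange look-alike of the bearing alone.

How it is judged:
On the way, in this order (a step that is already met when the one before it is completed fails the run):
1. the bearing lies flat on the boss, over the spindle (horizontal distance between bearing and spindle_seat below 0.006 m and angle between the z axis of bearing and the z axis of stand, either way round below 0.12 rad and z of bearing in the frame of spindle_seat between 0.003 and 0.069 m and z of bearing in the frame of spindle_seat below 0.011 m), for 0.2 s.
2. every spacer present is on the spindle above the bearing (horizontal distance between each of spacer_1, spacer_2, spacer_3 and spindle_seat below 0.006 m and angle between the z axis of each of spacer_1, spacer_2, spacer_3 and the z axis of stand, either way round below 0.12 rad and z of spacer_1 in the frame of spindle_seat between 0.016 and 0.069 m and linear speed of each of spacer_1, spacer_2, spacer_3 below 0.03 m/s and z of spacer_2 in the frame of spindle_seat between 0.016 and 0.069 m and z of spacer_3 in the frame of spindle_seat between 0.016 and 0.069 m), for 0.2 s.
3. the washer is on the spindle above all spacers (horizontal distance between washer and spindle_seat below 0.006 m and angle between the z axis of washer and the z axis of stand, either way round below 0.12 rad and z of washer in the frame of spindle_seat between 0.025 and 0.069 m and ((z of washer in the frame of spacer_1 above 0.007 m and angle between spacer_1's own z axis and vertical below 1.5 rad) or (z of washer in the frame of spacer_1 below -0.007 m and angle between spacer_1's own z axis and vertical above 1.5 rad)) and ((z of washer in the frame of spacer_2 above 0.007 m and angle between spacer_2's own z axis and vertical below 1.5 rad) or (z of washer in the frame of spacer_2 below -0.007 m and angle between spacer_2's own z axis and vertical above 1.5 rad)) and ((z of washer in the frame of spacer_3 above 0.007 m and angle between spacer_3's own z axis and vertical below 1.5 rad) or (z of washer in the frame of spacer_3 below -0.007 m and angle between spacer_3's own z axis and vertical above 1.5 rad)) and linear speed of washer below 0.03 m/s), for 0.2 s.
4. the retainer is on the spindle above the washer (horizontal distance between retainer and spindle_seat below 0.006 m and angle between the z axis of retainer and the z axis of stand, either way round below 0.12 rad and z of retainer in the frame of spindle_seat between 0.035 and 0.069 m and ((z of retainer in the frame of washer above 0.007 m and angle between washer's own z axis and vertical below 1.5 rad) or (z of retainer in the frame of washer below -0.007 m and angle between washer's own z axis and vertical above 1.5 rad)) and linear speed of retainer below 0.03 m/s), for 0.2 s.
5. the knob is pushed down fully home, not yet turned far (value of joint lock_screw above 0.009 m and value of joint lock_knob below 0.6 rad), for 0.1 s.
6. the knob is turned clockwise to its stop while down (value of joint lock_screw above 0.009 m and value of joint lock_knob above 3.3 rad), for 0.2 s.
At the end, for the whole second after the job is handed in: Bearing on the boss, every spacer present above it, the washer above the spacers and the retainer on top, all over the spindle within 6 mm of its axis, flat within 0.12 rad and at rest; the knob pushed down by more than 9 of its 12 mm and turned beyond 3.3 of its 3.6 rad (all of step 1 and all of step 2 and all of step 3 and all of step 4 and all of step 6); the robot touches nothing.
It fails at once if the knob is turned beyond 0.6 rad while it is not pushed down (cross-threading) (value of joint lock_knob above 0.6 rad and value of joint lock_screw below 0.006 m).
Of spacer_1, spacer_2, spacer_3 only 1 to 3 are there at a start; the rules pass over those that are not, and their reading is None.
At some moment in a run one of bearing, spacer_1, spacer_2, spacer_3, washer, retainer may be knocked a few centimetres aside while the robot is not near it.
Once in a run the grip may slacken for a moment while it holds something.
It also fails if it takes over 210 s, if anything falls off the work surface, if the arm or the gripper's body presses on something with over 40 N, if the wrist force passes 120 N, or if a joint passes its speed limit or range.

## Working session

There is one attempt and no reset: what is moved stays moved. The work goes in short steps, Python scripts to look and compute and a shell command to move; the robot and the scene stay as the last step left them, time stands still between calls to the robot, and variables do not carry over. Pictures are saved under pics/ and viewed, at most 14 in all, crops included, and the job is handed in when it is done.

```bash
ls; mkdir -p pics; cat > h.py <<'E'
import numpy as np, cv2
from station import env
from scipy.spatial.transform import Rotation as R
def cap(n,f):
    im=env.capture(n); cv2.imwrite('pics/'+f,im[:,:,::-1]); return im
def cam(n,st=None):
    c=env.calibration(n); K=np.array(c['intrinsics'])
    if n=='wrist':
        T=np.eye(4); T[:3,:3]=R.from_rotvec(st['tool_rot']).as_matrix(); T[:3,3]=st['tcp_pos']
        return K,np.linalg.inv(T@np.array(c['tool_from_camera']))
    return K,np.array(c['world_to_cam'])
def proj(p,K,W):
    q=W[:3,:3]@np.array(p,float)+W[:3,3]; q=q*[1,-1,-1]; u=K@q; return u[:2]/u[2]
def back(px,z,K,W):
    d=np.linalg.inv(K)@[px[0],px[1],1.]; d=W[:3,:3].T@(d*[1,-1,-1]); o=-W[:3,:3].T@W[:3,3]
    return o+d*(z-o[2])/d[2]
E
python3 - <<'E'
from h import *
s=env.state(); print({k:np.round(v,3).tolist() for k,v in s.items()})
for n in('scene','side','wrist'):
    c=env.calibration(n); print(n,{k:np.round(v,3).tolist() for k,v in c.items()})
ims=[cap(n,n+'0.png') for n in('scene','side','wrist')]
E
```

```text
pics
{'time': 0.0, 'joints': [-1.136, 0.616, -0.013, 1.425, 0.008, 1.103, -0.04], 'dq': [0.001, -0.002, -0.0, 0.001, 0.001, 0.001, -0.002], 'joint_torque': [0.0, -46.921, 0.26, -17.103, 0.01, 0.01, 0.0], 'tcp_pos': [0.289, 0.581, 0.194], 'tool_rot': [-0.717, -3.058, 0.004], 'force': [0.217, -1.568, -0.677], 'moment': [0.018, 0.058, 0.023], 'gripper_force': 0.0, 'grip_width': 0.085}
scene {'intrinsics': [[487.69, 0.0, 259.113], [0.0, 487.69, 193.998], [0.0, 0.0, 1.0]], 'world_to_cam': [[-0.843, -0.538, -0.019, 0.212], [0.357, -0.584, 0.729, -0.482], [-0.403, 0.607, 0.685, -0.935], [0.0, 0.0, 0.0, 1.0]]}
side {'intrinsics': [[395.354, 0.0, 257.192], [0.0, 395.354, 195.557], [0.0, 0.0, 1.0]], 'world_to_cam': [[0.999, 0.039, -0.002, -0.464], [-0.02, 0.538, 0.843, 0.132], [0.034, -0.842, 0.538, -1.343], [0.0, 0.0, 0.0, 1.0]]}
wrist {'intrinsics': [[309.482, 0.0, 256.959], [0.0, 309.482, 196.567], [0.0, 0.0, 1.0]], 'tool_from_camera': [[0.0, 0.951, 0.308, 0.079], [1.0, 0.0, -0.0, -0.0], [-0.0, 0.308, -0.951, -0.179], [0.0, 0.0, 0.0, 1.0]]}
```

View pics/scene0.png

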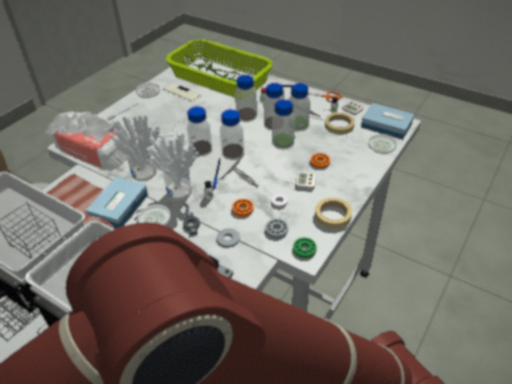

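View pics/side0.png

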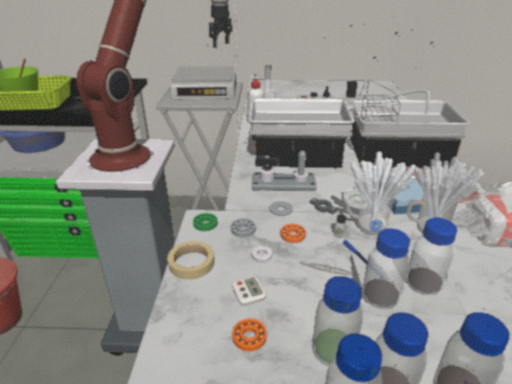

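```bash
python3 - <<'E'
from h import *
K,W=cam('side'); K2,W2=cam('scene')
for nm,px,px2,z in [('bearing',(243,228),(276,229),.007),('ring',(261.5,254),(280,201),.006),('washer',(281,208.5),(228,237),.0035),('ret',(322,205),(191,224),.006),('boss',(303,182),None,.018),('knob',(264,180),None,.02),('tip',(302,153),None,.109),('dark',(340,232),(208,195),.0),('green',(205,221),(305,247),.007),('or',(293,233),(242,208),.007)]:
    p=back(px,z,K,W); print(nm,p.round(3), None if px2 is None else back(px2,z,K2,W2).round(3), 'px/m',proj(p+[.05,0,0],K,W)-proj(p,K,W))
im=cv2.imread('pics/side0.png'); cv2.imwrite('pics/c1.png',cv2.resize(im[140:280,180:380],(800,560),interpolation=cv2.INTER_CUBIC))
E
```

```text
bearing [ 0.444 -0.392  0.007] [ 0.44  -0.382  0.007] px/m [19.89020184  0.44791518]
ring [ 0.494 -0.488  0.006] [ 0.488 -0.484  0.006] px/m [21.71183367  0.53706653]
washer [ 0.541 -0.297  0.003] [ 0.538 -0.291  0.003] px/m [18.48505668  0.38372378]
ret [ 0.653 -0.279  0.006] [ 0.653 -0.275  0.006] px/m [18.38764465  0.37480545]
boss [ 0.606 -0.178  0.018] None px/m [17.07960054  0.31479818]
knob [ 0.491 -0.173  0.02 ] None px/m [16.93050875  0.31017117]
tip [ 0.598 -0.17   0.109] None px/m [17.72981072  0.2824154 ]
dark [ 0.687 -0.39   0.   ] [ 0.688 -0.399  0.   ] px/m [20.12099122  0.45625644]
green [ 0.344 -0.366  0.007] [ 0.342 -0.367  0.007] px/m [19.33052157  0.42496964]
or [ 0.569 -0.408  0.007] [ 0.566 -0.401  0.007] px/m [20.33567389  0.46475452]
```

View pics/c1.png

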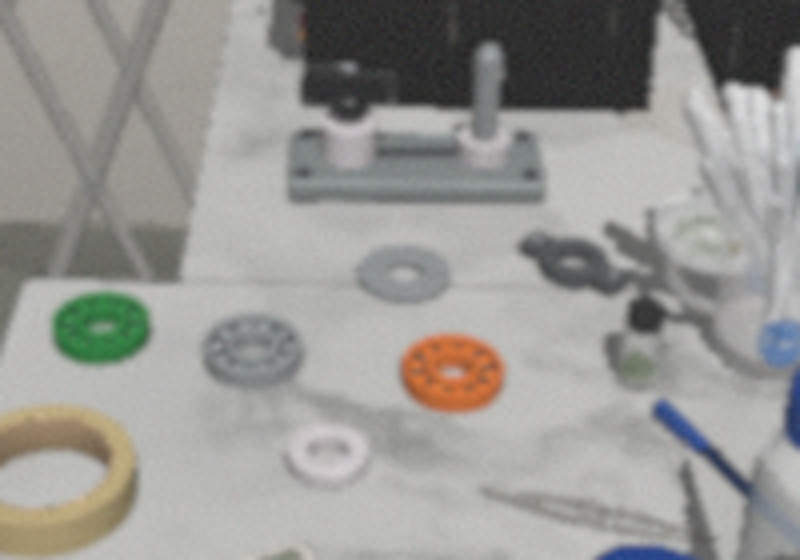

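```bash
python3 - <<'E'
from h import *
K,W=cam('side')
for nm,px,z in [('rimL',(251,132),.17),('rimR',(352,133),.17),('heaterBL',(256,162),0),('heaterBR',(342,167),0),('b2',(353,160),0)]:
    print(nm,back(px,z,K,W).round(3))
s=env.state();M=R.from_rotvec(s['tool_rot']).as_matrix();print(M.round(3))
E
python3 -m inch '[[[0.02,-0.02,0.03,0,0,-4,0],[0.02,-0.02,0.03,0,0,-7,0],[0.025,-0.03,0.01,0,0,-7,0],[0.025,-0.03,0.01,0,0,-7,0],[0.025,-0.03,0.01,0,0,-7,0],[0.025,-0.03,0.01,0,0,-7,0],[0.025,-0.03,0.01,0,0,-7,0],[0.02,-0.035,0.01,0,0,-7,0]]]' 40
```

```text
rimL [ 0.454 -0.168  0.17 ]
rimR [ 0.732 -0.166  0.17 ]
heaterBL [ 0.461 -0.022  0.   ]
heaterBR [ 0.74  -0.047  0.   ]
b2 [0.784 0.004 0.   ]
[[-0.896  0.445 -0.001]
 [ 0.445  0.896 -0.002]
 [-0.    -0.002 -1.   ]]
time: 0.82
tcp_pos: [0.4751, 0.3561, 0.3152]
tool_rot: [-2.013, -2.412, -0.0]
force: [0.6, 0.8, 0.6]
grip_width: 0.0852
gripper_force: 0.0
```

```bash
python3 -m inch '[[[0.01,-0.04,0.01,0,0,0,0],[0.01,-0.04,0.01,0,0,0,0],[0.005,-0.04,0.01,0,0,0,0],[0.005,-0.04,0.01,0,0,0,0],[0.005,-0.04,0.01,0,0,0,0],[0,-0.041,0,0,0,0,0],[0,-0.041,0,0,0,0,0],[0,-0.041,0,0,0,0,0]]]'
python3 -m inch '[[[0.01,-0.04,0,0,0,0,0],[0.01,-0.04,0,0,0,0,0],[0,-0.041,0,0,0,0,0],[0,-0.041,0,0,0,0,0],[0,-0.04,0,0,0,0,0],[0,0,0,0,0,0,0],[0,0,0,0,0,0,0],[0,0,0,0,0,0,0]]]'
python3 - <<'E'
from h import *
K,W=cam('side')
for y in (-.15,-.1,-.05): print(proj((.6,y,.17),K,W),proj((.6,y,.1),K,W))
s=env.state();print(np.round(s['joints'],2)); cap('wrist','w1.png')
K,W=cam('wrist',s)
for p in [(.494,-.488,.006),(.444,-.39,.007),(.54,-.295,.0035),(.653,-.278,.006),(.606,-.175,.036),(.5,-.175,.092)]: print(proj(p,K,W).round(0))
E
```

```text
time: 1.48
tcp_pos: [0.5082, 0.0337, 0.3649]
tool_rot: [-2.006, -2.417, -0.0]
force: [0.6, 0.1, 0.0]
grip_width: 0.0858
gripper_force: 0.0
time: 2.15
tcp_pos: [0.5287, -0.1655, 0.3644]
tool_rot: [-2.005, -2.416, -0.001]
force: [0.1, 1.3, 0.5]
grip_width: 0.0855
gripper_force: 0.0
[303.50303097 130.07641144] [302.02084618 152.66318828]
[302.48194544 123.21361218] [301.08494241 145.21530259]
[301.5332175  116.83713419] [300.21332356 138.2789938 ]
[-0.02  0.37  0.44  1.41 -0.16  1.4   0.61]
[211. 297.]
[193. 251.]
[250. 214.]
[312. 216.]
[302. 161.]
[237. 156.]
```

View pics/w1.png

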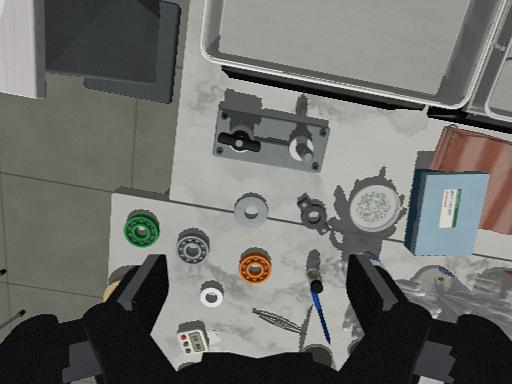

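The wrist view shows the grey bearing at (193,248), with green (142,230) and orange (255,268) look-alikes to leave alone. The single spacer is at (211,297); the tape rolls are tan and larger. The washer is at (251,211), the retainer with ears at (313,213), the knob at (238,143) and the spindle at (303,152). I choose the grey bearing; the c1 crop confirmed it.

```bash
python3 - <<'E'
from h import *
s=env.state();K,W=cam('wrist',s)
for nm,px,z in [('bearing',(193,248),.010),('spacer',(211,297),.012),('washer',(251,211),.007),('ret',(313,214),.012),('ear1',(306,200),.012),('ear2',(320,227),.012),('knob',(238,143),.092),('kl',(219,140),.092),('kr',(259,145),.092),('tip',(308,157),.109),('boss',(298,148),.036),
 ('TL',(224,103),.018),('TR',(330,125),.018),('BL',(214,153),.018),('BR',(320,171),.018),('trayL',(205,60),.17),('trayR',(468,106),.17),('heatL',(222,68),.0),('heatR',(425,108),.0)]:
    print(nm,back(px,z,K,W).round(4))
im=cv2.imread('pics/w1.png'); cv2.imwrite('pics/c2.png',cv2.resize(im[90:310,170:350],(720,880//1)[:2] if 0 else (490,600),interpolation=cv2.INTER_CUBIC))
E
```

```text
bearing [ 0.4453 -0.3807  0.01  ]
spacer [ 0.4948 -0.4818  0.012 ]
washer [ 0.5408 -0.2868  0.007 ]
ret [ 0.6535 -0.2695  0.012 ]
ear1 [ 0.6345 -0.2455  0.012 ]
ear2 [ 0.6726 -0.2922  0.012 ]
knob [ 0.499  -0.1552  0.092 ]
kl [ 0.4713 -0.1561  0.092 ]
kr [ 0.5295 -0.1524  0.092 ]
tip [ 0.6003 -0.1536  0.109 ]
boss [ 0.5952 -0.1533  0.036 ]
TL [ 0.4633 -0.1068  0.018 ]
TR [ 0.6416 -0.1085  0.018 ]
BL [ 0.4591 -0.1907  0.018 ]
BR [ 0.6446 -0.1874  0.018 ]
trayL [ 0.4503 -0.0599  0.17  ]
trayR [ 0.7563 -0.0517  0.17  ]
heatL [ 0.4499 -0.0541  0.    ]
heatR [ 0.7963 -0.0521  0.    ]
```

View pics/c2.png

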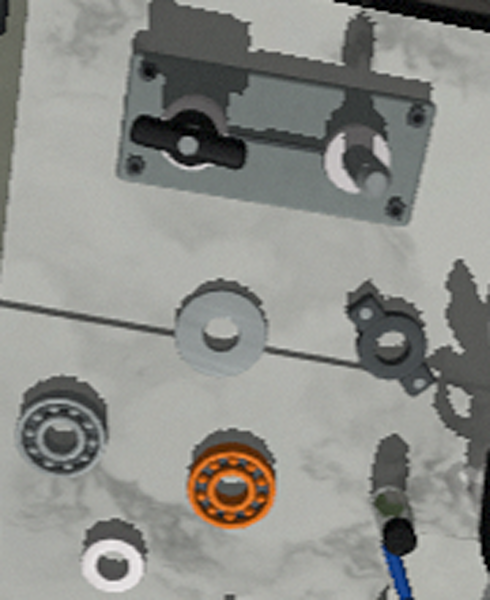

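```bash
python3 -m inch '[[[-0.010,-0.027,-0.020,0,0,6,0],[-0.010,-0.027,-0.025,0,0,6,0],[-0.011,-0.027,-0.025,0,0,6,0],[-0.011,-0.027,-0.025,0,0,6,0],[-0.011,-0.027,-0.025,0,0,5,0],[-0.011,-0.027,-0.025,0,0,0,0],[-0.010,-0.027,-0.025,0,0,0,0],[-0.010,-0.027,-0.025,0,0,0,0]]]'
python3 -m inch '[[[0,0,-0.02,0,0,0,0],[0,0,0,0,0,0,0],[0,0,0,0,0,0,0]]]'
cat >> h.py <<'E'
def wr(f,pts=()):
    s=env.state(); im=cap('wrist',f); K,W=cam('wrist',s)
    print('tcp',np.round(s['tcp_pos'],4),'yaw of closing',np.degrees(np.arctan2(*R.from_rotvec(s['tool_rot']).as_matrix()[[1,0],1])).round(1),'j',np.round(s['joints'],2),'w',s['grip_width'],s['gripper_force'])
    for p in pts: print(p,proj(p,K,W).round(1))
    return im,K,W
E
python3 - <<'E'
from h import *
wr('w2.png',[(.445,-.382,.014)])
E
```

```text
time: 2.87
tcp_pos: [0.4458, -0.3812, 0.1689]
tool_rot: [1.331, 2.845, 0.002]
force: [0.4, -0.5, -0.7]
grip_width: 0.0854
gripper_force: 0.0
time: 3.12
tcp_pos: [0.4459, -0.3797, 0.1491]
tool_rot: [-1.332, -2.843, -0.004]
force: [-0.4, -0.6, 0.9]
grip_width: 0.0857
gripper_force: 0.0
tcp [ 0.4459 -0.3797  0.1491] yaw of closing 39.8 j [ 0.47  0.58  0.31  1.68 -0.22  0.92  1.57] w 0.08568089230096904 0.0
(0.445, -0.382, 0.014) [254.9 177.2]
```

View pics/w2.png

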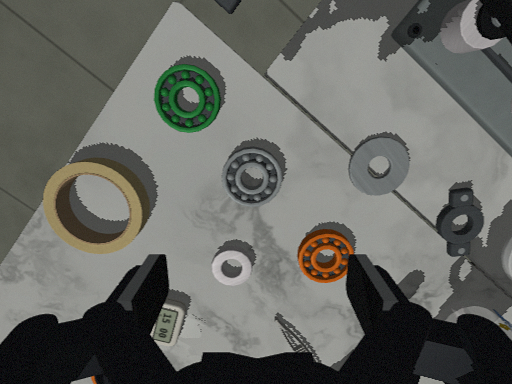

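```bash
python3 - <<'E'
from h import *
s=env.state();K,W=cam('wrist',s)
for nm,px,z in [('bearing',(252.5,176),.012),('spacer',(231.5,266.5),.010),('washer',(379,165.5),.006),('ret',(461,222),.011),('e1',(461,195),.012),('e2',(460,249),.012)]:
    print(nm,back(px,z,K,W).round(4))
im=cv2.imread('pics/w2.png'); g=cv2.GaussianBlur(cv2.cvtColor(im,6),(3,3),0)
c=cv2.HoughCircles(g,cv2.HOUGH_GRADIENT,1.5,40,param1=120,param2=35,minRadius=15,maxRadius=36); print(c.round(1) if c is not None else None)
E
```

```text
bearing [ 0.4442 -0.3841  0.012 ]
spacer [ 0.495  -0.4842  0.01  ]
washer [ 0.5412 -0.2902  0.006 ]
ret [ 0.656  -0.2764  0.011 ]
e1 [ 0.6301 -0.2565  0.012 ]
e2 [ 0.6808 -0.2985  0.012 ]
[[[257.2 165.8  28.5]
  [192.8  87.8  31.8]
  [ 96.8 210.8  33.4]
  [329.2 251.2  30.2]
  [377.2 162.8  31.6]
  [231.8 267.8  17.8]
  [474.8 335.2  29.8]
  [464.2 228.8  23.6]
  [144.8 288.8  25.2]]]
```

```bash
python3 -m inch '[[[-0.0015,-0.004,-0.03,0,0,0,0],[0,0,-0.04,0,0,0,0],[0,0,-0.04,0,0,0,0],[0,0,-0.025,0,0,0,0],[0,0,-0.009,0,0,0,0],[0,0,0,0,0,0,0]]]'
python3 -m inch '[[[0,0,-0.003,0,0,0,0],[0,0,-0.003,0,0,0,0],[0,0,0,0,0,0,0]]]'
```

```text
time: 3.67
tcp_pos: [0.4444, -0.3844, 0.0052]
tool_rot: [-1.333, -2.843, -0.003]
force: [-0.2, 0.6, 0.5]
grip_width: 0.0856
gripper_force: 0.0
time: 3.92
tcp_pos: [0.4445, -0.3871, 0.0016]
tool_rot: [1.335, 2.84, -0.001]
force: [-0.2, -0.2, 0.5]
grip_width: 0.0854
gripper_force: 0.0
```

```bash
python3 -m inch '[[[0,0,-0.003,0,0,0,0],[0,0,0,0,0,0,0.2],[0,0,0,0,0,0,0.5],[0,0,0,0,0,0,0.5],[0,0,0,0,0,0,0.5],[0,0,0,0,0,0,0.5],[0,0,0,0,0,0,0.5]]]' 60
```

```text
time: 4.5
tcp_pos: [0.4431, -0.3864, -0.0031]
tool_rot: [-1.338, -2.843, 0.0]
force: [0.1, 0.0, 0.2]
grip_width: 0.0429
gripper_force: 0.0
```

```bash
for i in 1 2 3 4 5 6; do python3 -c "
from h import *
s=env.state();print(np.round(s['tcp_pos'],4),np.round(s['force'],1),s['grip_width'],s['gripper_force'])"; done
```

```text
[ 0.4431 -0.3864 -0.0031] [0.1 0.  0.2] 0.04290165729086605 0.0
[ 0.4431 -0.3864 -0.0031] [0.1 0.  0.2] 0.04290165729086605 0.0
[ 0.4431 -0.3864 -0.0031] [0.1 0.  0.2] 0.04290165729086605 0.0
[ 0.4431 -0.3864 -0.0031] [0.1 0.  0.2] 0.04290165729086605 0.0
[ 0.4431 -0.3864 -0.0031] [0.1 0.  0.2] 0.04290165729086605 0.0
[ 0.4431 -0.3864 -0.0031] [0.1 0.  0.2] 0.04290165729086605 0.0
```

```bash
python3 - <<'E'
from h import *
wr('w3.png',[(.4442,-.3841,.014)])
E
```

```text
tcp [ 0.4431 -0.3864 -0.0031] yaw of closing 39.6 j [ 0.54  0.78  0.23  1.79 -0.3   0.6   1.64] w 0.04290165729086605 0.0
(0.4442, -0.3841, 0.014) [261.3 238.4]
```

View pics/w3.png

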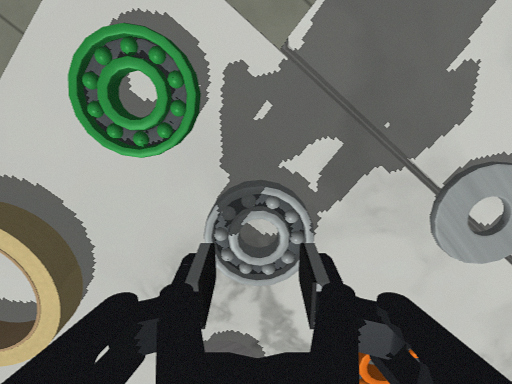

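```bash
python3 - <<'E'
from h import *
c=env.calibration('wrist');K=np.array(c['intrinsics']);W=np.linalg.inv(np.array(c['tool_from_camera']))
for z in (0,-.01,-.02): print(z,[proj((x,y,z),K,W).round(0).tolist() for x in(.011,-.011) for y in(-.0215,.0215)])
E
```

```text
0 [[222.0, 212.0], [292.0, 212.0], [224.0, 244.0], [291.0, 244.0]]
-0.01 [[221.0, 218.0], [294.0, 218.0], [222.0, 251.0], [293.0, 251.0]]
-0.02 [[219.0, 224.0], [296.0, 224.0], [220.0, 260.0], [294.0, 260.0]]
```

```bash
python3 - <<'E'
from h import *
im=cap('side','s2.png')[:,:,::-1]; K,W=cam('side'); s=env.state(); p=np.array(s['tcp_pos'])
M=R.from_rotvec(s['tool_rot']).as_matrix()
for z in (0,-.02,-.04,-.073): print(z,[proj(p+M@[0,y,z],K,W).round(1).tolist() for y in(-.0215,0,.0215)])
cv2.imwrite('pics/c3.png',cv2.resize(im[120:270,170:320],(600,600),interpolation=cv2.INTER_CUBIC))
E
```

```text
0 [[235.9, 233.0], [242.9, 229.8], [249.7, 226.7]]
-0.02 [[235.6, 226.7], [242.7, 223.5], [249.6, 220.4]]
-0.04 [[235.4, 220.1], [242.5, 217.0], [249.5, 214.0]]
-0.073 [[235.0, 209.1], [242.2, 206.0], [249.3, 203.0]]
```

View pics/c3.png

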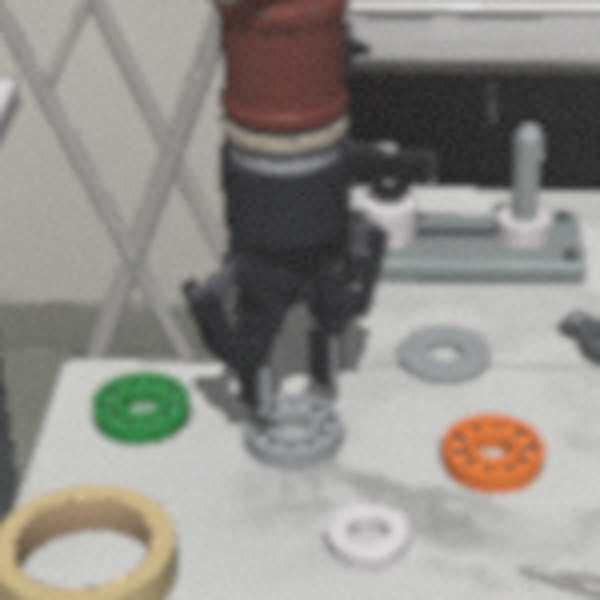

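The wrist and side views both put the finger tips about 3 cm above the bearing, although the TCP reading is about 0. The bearing hasn't moved. I'll open and feel my way down.

```bash
python3 -m inch '[[[0,0,0,0,0,0,0],[0,0,0,0,0,0,0],[0,0,0,0,0,0,0],[0,0,0,0,0,0,0],[0,0,-0.003,0,0,0,0],[0,0,-0.003,0,0,0,0],[0,0,-0.003,0,0,0,0],[0,0,0,0,0,0,0]]]'
```

```text
time: 5.27
tcp_pos: [0.4427, -0.3859, -0.013]
tool_rot: [-1.337, -2.841, -0.001]
force: [0.6, -0.9, 0.0]
grip_width: 0.0855
gripper_force: 0.0
```

```bash
python3 -m inch '[[[0,0,-0.003,0,0,0,0],[0,0,-0.003,0,0,0,0],[0,0,-0.002,0,0,0,0],[0,0,0,0,0,0,0]]]'; python3 -m inch '[[[0,0,-0.002,0,0,0,0],[0,0,-0.002,0,0,0,0],[0,0,0,0,0,0,0]]]'
```

```text
time: 5.6
tcp_pos: [0.4428, -0.3861, -0.0208]
tool_rot: [-1.337, -2.842, -0.0]
force: [-0.2, 0.2, -0.1]
grip_width: 0.0852
gripper_force: 0.0
time: 5.85
tcp_pos: [0.4429, -0.3862, -0.0245]
tool_rot: [-1.337, -2.842, -0.0]
force: [-0.8, 0.2, 1.1]
grip_width: 0.0857
gripper_force: 0.0
```

```bash
python3 -m inch '[[[0,0,0,0,0,0,0.2],[0,0,0,0,0,0,0.35],[0,0,0,0,0,0,0.35],[0,0,0,0,0,0,0.35],[0,0,0,0,0,0,0.35]]]' 60; python3 - <<'E'
from h import *
im,K,W=wr('w4.png'); cv2.imwrite('pics/w4c.png',im[140:384,100:420,::-1])
E
```

```text
time: 6.27
tcp_pos: [0.4432, -0.3864, -0.0241]
tool_rot: [1.338, 2.843, -0.0]
force: [0.2, 0.4, -0.6]
grip_width: 0.0554
gripper_force: 0.0
tcp [ 0.4432 -0.3864 -0.0241] yaw of closing 39.6 j [ 0.55  0.82  0.22  1.8  -0.31  0.56  1.65] w 0.05537405219262514 0.0
```

View pics/w4c.png

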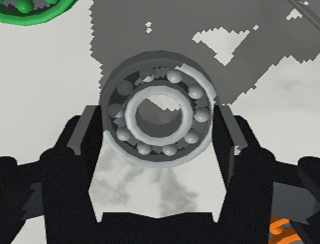

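```bash
python3 - <<'E'
from h import *
c=env.calibration('wrist');K=np.array(c['intrinsics']);
s=env.state(); B=np.array([.4442,-.3841,.0])
t=np.linspace(0,6.283,72)
for z in (-.0241,-.014,-.003,.008,.02):
    s['tcp_pos'][2]=z; K,W=cam('wrist',s)
    for h,r in((.014,.032),(.0,.032),(.014,.012)):
        q=np.array([proj(B+[r*np.cos(a),r*np.sin(a),h],K,W) for a in t]); print(z,h,r,'cols',q[:,0].min().round(),q[:,0].max().round(),'rows',q[:,1].min().round(),q[:,1].max().round())
E
echo; python3 - <<'E'
import cv2,numpy as np
im=cv2.imread('pics/w4.png'); 
g=cv2.cvtColor(im,6); print(g[250,185:340:3].tolist()); print(g[180:320:3,258].tolist())
E
```

```text
-0.0241 0.014 0.032 cols 199.0 325.0 rows 197.0 309.0
-0.0241 0.0 0.032 cols 203.0 319.0 rows 188.0 293.0
-0.0241 0.014 0.012 cols 238.0 285.0 rows 235.0 277.0
-0.014 0.014 0.032 cols 202.0 321.0 rows 191.0 297.0
-0.014 0.0 0.032 cols 206.0 316.0 rows 183.0 283.0
-0.014 0.014 0.012 cols 239.0 284.0 rows 227.0 267.0
-0.003 0.014 0.032 cols 206.0 317.0 rows 185.0 286.0
-0.003 0.0 0.032 cols 209.0 313.0 rows 178.0 274.0
-0.003 0.014 0.012 cols 240.0 282.0 rows 219.0 257.0
0.008 0.014 0.032 cols 208.0 314.0 rows 180.0 276.0
0.008 0.0 0.032 cols 212.0 310.0 rows 174.0 265.0
0.008 0.014 0.012 cols 241.0 281.0 rows 212.0 248.0
0.02 0.014 0.032 cols 211.0 310.0 rows 175.0 266.0
0.02 0.0 0.032 cols 214.0 307.0 rows 169.0 256.0
0.02 0.014 0.012 cols 242.0 279.0 rows 205.0 240.0

[73, 79, 80, 44, 17, 20, 77, 72, 76, 75, 81, 81, 87, 69, 183, 179, 154, 107, 93, 94, 92, 92, 92, 96, 93, 91, 97, 92, 96, 206, 92, 98, 112, 196, 169, 145, 55, 82, 91, 86, 76, 66, 134, 21, 10, 66, 81, 79, 78, 202, 197, 197]
[99, 100, 99, 102, 68, 72, 79, 79, 77, 41, 85, 84, 93, 37, 69, 89, 158, 167, 166, 193, 189, 191, 162, 94, 93, 95, 89, 92, 81, 71, 71, 73, 72, 153, 165, 166, 90, 90, 52, 73, 72, 158, 168, 170, 162, 163, 163]
```

```bash
python3 -m inch '[[[0,0,0,0,0,0,0],[0,0,0,0,0,0,0],[0,0,0,0,0,0,0],[0,0,-0.003,0,0,0,0],[0,0,-0.003,0,0,0,0],[0,0,-0.003,0,0,0,0],[0,0,0,0,0,0,0]]]'; python3 -m inch '[[[0,0,-0.003,0,0,0,0],[0,0,-0.003,0,0,0,0],[0,0,0,0,0,0,0]]]';python3 -m inch '[[[0,0,0,0,0,0,0.2],[0,0,0,0,0,0,0.35],[0,0,0,0,0,0,0.35],[0,0,0,0,0,0,0.35],[0,0,0,0,0,0,0.35]]]' 60
```

```text
time: 6.9
tcp_pos: [0.4427, -0.3859, -0.0341]
tool_rot: [-1.337, -2.841, -0.001]
force: [0.6, 1.1, -0.1]
grip_width: 0.0856
gripper_force: 0.0
time: 7.15
tcp_pos: [0.4428, -0.386, -0.0398]
tool_rot: [-1.337, -2.842, -0.0]
force: [-0.2, 0.5, -0.6]
grip_width: 0.0854
gripper_force: 0.0
time: 7.57
tcp_pos: [0.4435, -0.3868, -0.0384]
tool_rot: [1.337, 2.841, -0.0]
force: [-0.1, 0.5, 5.0]
grip_width: 0.0607
gripper_force: 65.6
```

```bash
python3 -m inch '[[[0,0,0.003,0,0,0,0.35],[0,0,0.01,0,0,0,0.35],[0,0,0.03,0,0,0,0.35],[0,0,0.04,0,0,0,0.35],[0,0,0.04,0,0,0,0.35],[0,0,0.04,0,0,0,0.35],[0,0,0.03,0,0,0,0.35],[0,0,0,0,0,0,0.35]]]'; python3 - <<'E'
from h import *
im,K,W=wr('w5.png',[(.6003,-.1545,.109),(.5952,-.1533,.036),(.5,-.155,.092)]); cv2.imwrite('pics/w5c.png',im[:,:,::-1])
E
```

```text
time: 8.23
tcp_pos: [0.4463, -0.39, 0.1616]
tool_rot: [1.332, 2.83, -0.006]
force: [-0.1, -0.1, -0.8]
grip_width: 0.0606
gripper_force: 65.8
tcp [ 0.4463 -0.39    0.1616] yaw of closing 39.6 j [ 0.48  0.57  0.32  1.66 -0.22  0.93  1.57] w 0.06056223131303578 65.79881519079208
(0.6003, -0.1545, 0.109) [638.6  88.4]
(0.5952, -0.1533, 0.036) [544.5  84.4]
(0.5, -0.155, 0.092) [534.1  -8.9]
```

View pics/w5.png

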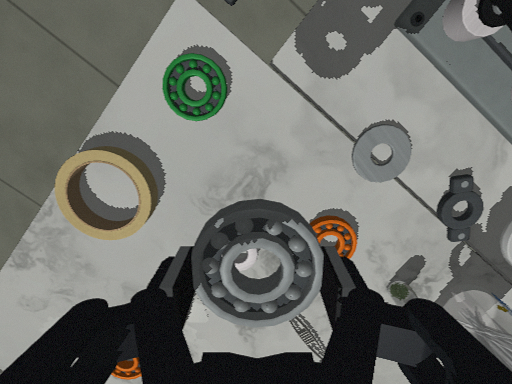

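```bash
python3 -m inch '[[[0.029,0.025,0.006,0,0,0,0.35],[0.029,0.025,0.006,0,0,0,0.35],[0.029,0.025,0.006,0,0,0,0.35],[0.029,0.025,0.006,0,0,0,0.35],[0.029,0.025,0.006,0,0,0,0.35],[0.029,0.025,0.006,0,0,0,0.35],[0.029,0.025,0.006,0,0,0,0.35],[0,0,0,0,0,0,0.35]]]'; python3 -m inch '[[[0,0,0,0,0,0,0.35],[0,0,0,0,0,0,0.35]]]'; python3 - <<'E'
from h import *
im,K,W=wr('w6.png',[(.6003,-.1545,.109),(.6003,-.1545,.036),(.5,-.155,.092)]); np.save('w6.npy',env.state()['tcp_pos'])
cv2.imwrite('pics/w6c.png',im[:,:,::-1])
E
```

```text
time: 8.95
tcp_pos: [0.6532, -0.1991, 0.1937]
tool_rot: [-1.316, -2.852, -0.016]
force: [1.0, 2.5, -2.2]
grip_width: 0.0609
gripper_force: 65.8
time: 9.12
tcp_pos: [0.6445, -0.2114, 0.1936]
tool_rot: [-1.336, -2.838, 0.003]
force: [-0.1, -0.6, -1.8]
grip_width: 0.0605
gripper_force: 65.8
tcp [ 0.6445 -0.2114  0.1936] yaw of closing 39.6 j [ 0.11  0.68  0.33  1.33 -0.22  1.17  1.15] w 0.0605462479349309 65.78875735402107
(0.6003, -0.1545, 0.109) [260.3 105.3]
(0.6003, -0.1545, 0.036) [259.8 103.6]
(0.5, -0.155, 0.092) [164.4  22.9]
```

View pics/w6.png

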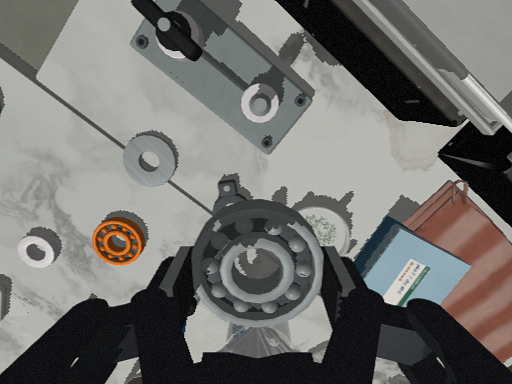

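```bash
python3 - <<'E'
from h import *
s=env.state();K,W=cam('wrist',s)
im=cv2.imread('pics/w6.png')
for nm,px,z in [('tip',(261,102.5),.109),('boss',(260,103),.036),('knob',(165,24),.092),('washer',(150,159.5),.006),('spacer',(37,251),.010),('c1',(142,41.5),.018),('c2',(300,101),.018),('c3',(266,143),.018)]: print(nm,back(px,z,K,W).round(4))
# bearing in tool frame
W2=np.linalg.inv(np.array(env.calibration('wrist')['tool_from_camera']))
t=np.linspace(0,6.283,90)
for z in (-.045,-.05,-.055):
    q=np.array([proj((.032*np.cos(a),.032*np.sin(a),z),K,W2) for a in t]); print(z,q.min(0).round(),q.max(0).round())
g=cv2.cvtColor(im,6); print(g[190:340:3,262].tolist()); print(g[262,180:335:3].tolist())
E
```

```text
tip [ 0.599  -0.1537  0.109 ]
boss [ 0.5998 -0.1552  0.036 ]
knob [ 0.5004 -0.1564  0.092 ]
washer [ 0.5397 -0.2896  0.006 ]
spacer [ 0.4931 -0.4842  0.01  ]
c1 [ 0.4663 -0.1862  0.018 ]
c2 [ 0.6325 -0.1259  0.018 ]
c3 [ 0.6332 -0.1847  0.018 ]
-0.045 [192. 204.] [323. 319.]
-0.05 [190. 207.] [325. 326.]
-0.055 [188. 211.] [327. 333.]
[176, 177, 177, 82, 59, 62, 66, 70, 68, 65, 38, 35, 37, 37, 60, 62, 113, 128, 139, 149, 77, 86, 90, 89, 85, 89, 88, 90, 83, 91, 61, 58, 60, 61, 60, 134, 143, 141, 103, 128, 31, 62, 63, 67, 139, 142, 124, 104, 95, 97]
[68, 48, 19, 17, 60, 62, 69, 59, 63, 64, 65, 72, 62, 50, 133, 166, 142, 136, 129, 163, 77, 75, 78, 179, 133, 86, 76, 82, 89, 88, 89, 86, 72, 73, 163, 155, 135, 124, 47, 81, 61, 63, 61, 66, 73, 162, 144, 128, 20, 17, 13, 68]
```

```bash
python3 -m inch '[[[-0.015,0.019,-0.02,0,0,0,0.35],[-0.015,0.019,-0.03,0,0,0,0.35],[-0.015,0.019,-0.03,0,0,0,0.35],[0,0,-0.02,0,0,0,0.35],[0,0,0,0,0,0,0.35],[0,0,0,0,0,0,0.35],[0,0,0,0,0,0,0.35]]]'; for i in 1; do python3 -c "
from h import *
print(np.round(env.state()['tcp_pos'],4))"; done
```

```text
time: 9.75
tcp_pos: [0.6022, -0.1573, 0.0975]
tool_rot: [1.34, 2.837, -0.002]
force: [-0.2, -0.2, -1.9]
grip_width: 0.0604
gripper_force: 65.8
[ 0.6022 -0.1573  0.0975]
```

```bash
python3 -m inch '[[[-0.0025,0.0025,0,0,0,0,0.35],[0,0,0,0,0,0,0.35],[0,0,-0.01,0,0,0,0.35],[0,0,-0.01,0,0,0,0.35],[0,0,-0.01,0,0,0,0.35],[0,0,-0.01,0,0,0,0.35],[0,0,0,0,0,0,0.35]]]'
```

```text
time: 10.33
tcp_pos: [0.5986, -0.1527, 0.0534]
tool_rot: [-1.338, -2.842, 0.003]
force: [2.2, -2.1, -3.5]
grip_width: 0.0607
gripper_force: 66.2
```

```bash
python3 -m inch '[[[0.001,-0.0015,-0.005,0,0,0,0.35],[0,0,-0.01,0,0,0,0.35],[0,0,-0.01,0,0,0,0.35],[0,0,-0.005,0,0,0,0.35],[0,0,0,0,0,0,0.35]]]'
```

```text
time: 10.75
tcp_pos: [0.5985, -0.1528, 0.024]
tool_rot: [-1.336, -2.84, 0.001]
force: [-0.3, 0.7, -1.2]
grip_width: 0.0608
gripper_force: 66.4
```

```bash
python3 -m inch '[[[0,0,-0.005,0,0,0,0.35],[0,0,-0.004,0,0,0,0.35],[0,0,0,0,0,0,0.35],[0,0,0,0,0,0,0],[0,0,0,0,0,0,0],[0,0,0,0,0,0,0],[0,0,0,0,0,0,0]]]'; python3 -m inch '[[[0,0,0.03,0,0,0,0],[0,0,0.04,0,0,0,0],[0,0,0.04,0,0,0,0],[0,0,0.04,0,0,0,0],[-0.02,-0.035,0.01,0,0,0,0],[-0.02,-0.035,0,0,0,0,0],[-0.02,-0.035,0,0,0,0,0],[-0.02,-0.035,0,0,0,0,0]]]'; python3 - <<'E'
from h import *
wr('w7.png',[(.495,-.484,.012),(.599,-.154,.05)])
s=cap('side','s7.png')[:,:,::-1]
E
```

```text
time: 11.33
tcp_pos: [0.6001, -0.1535, 0.0174]
tool_rot: [1.337, 2.842, 0.0]
force: [0.6, 0.1, 0.0]
grip_width: 0.0853
gripper_force: 0.0
time: 12.0
tcp_pos: [0.5189, -0.2947, 0.178]
tool_rot: [1.335, 2.842, -0.0]
force: [1.9, 0.5, 0.1]
grip_width: 0.0856
gripper_force: 0.0
tcp [ 0.5189 -0.2947  0.178 ] yaw of closing 39.7 j [ 0.27  0.56  0.34  1.62 -0.21  0.99  1.37] w 0.08563676358129685 0.0
(0.495, -0.484, 0.012) [147.3 269.4]
(0.599, -0.154, 0.05) [414.1 119.5]
```

```bash
cat >> h.py <<'E'
def mont(f,side,wrist):
    a=cv2.resize(side[130:230,230:340],(440,400),interpolation=cv2.INTER_CUBIC)
    b=cv2.resize(wrist,(360,270)); c=np.zeros((600,800,3),np.uint8); c[:400,:440]=a; c[:270,440:]=b; c[400:600,:]=cv2.resize(side[170:290,120:420],(800,320))[:200] ; cv2.imwrite('pics/'+f,c)
E
python3 - <<'E'
from h import *
mont('m1.png',cv2.imread('pics/s7.png'),cv2.imread('pics/w7.png'))
E
```

```text
(no output)
```

View pics/m1.png

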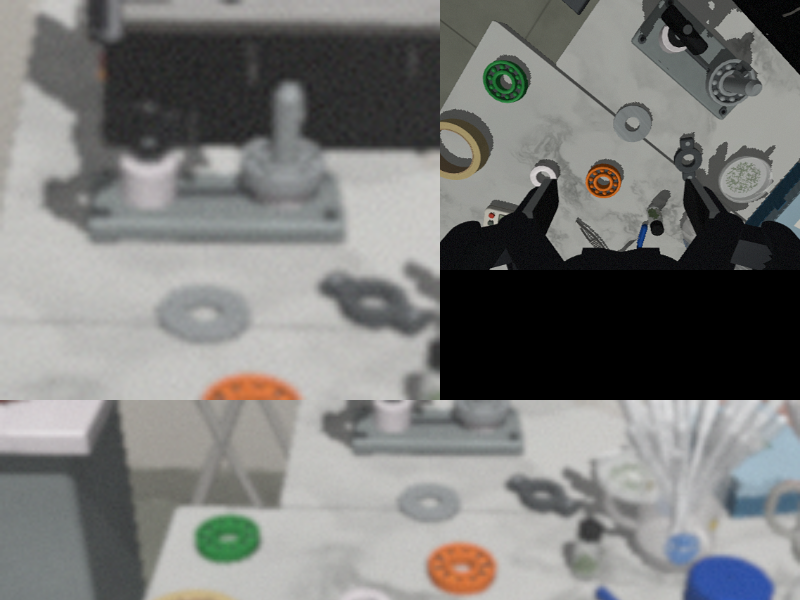

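The bearing lies flat on the boss. Next is the spacer.

```bash
python3 -m inch '[[[-0.004,-0.032,-0.012,0,0,0,0.2],[-0.004,-0.032,-0.012,0,0,0,0.2],[-0.004,-0.032,-0.012,0,0,0,0.2],[-0.004,-0.032,-0.012,0,0,0,0.2],[-0.004,-0.031,-0.012,0,0,0,0.2],[-0.004,-0.030,-0.01,0,0,0,0.2],[0,0,0,0,0,0,0.2],[0,0,0,0,0,0,0.2]]]'; python3 - <<'E'
from h import *
im,K,W=wr('w8.png',[(.494,-.484,.012)])
s=env.state()
u=proj((.494,-.484,.012),K,W).astype(int)
m=(im.min(2)>185).astype(np.uint8); n,l,st,c=cv2.connectedComponentsWithStats(m)
for i in range(1,n):
    if st[i,4]>150 and abs(c[i]-u).max()<60: print(st[i],c[i].round(1),back(c[i],.010,K,W).round(4))
E
```

```text
time: 12.77
tcp_pos: [0.4934, -0.4845, 0.1057]
tool_rot: [-1.343, -2.838, 0.002]
force: [0.9, 0.3, -0.6]
grip_width: 0.068
gripper_force: 0.0
tcp [ 0.4934 -0.4845  0.1057] yaw of closing 39.3 j [ 0.59  0.78  0.3   1.4  -0.25  1.    1.63] w 0.06804220938792052 0.0
(0.494, -0.484, 0.012) [258.3 186.8]
```

```bash
python3 - <<'E'
from h import *
s=env.state();K,W=cam('wrist',s)
im=cv2.imread('pics/w8.png'); g=cv2.GaussianBlur(cv2.cvtColor(im,6),(3,3),0)
print(g[150:225:3,258].tolist()); print(g[186,215:300:3].tolist())
for t in (180,190,200,210,220):
    m=(g>t).astype(np.uint8); n,l,st,c=cv2.connectedComponentsWithStats(m)
    for i in range(1,n):
        if st[i,4]>300 and abs(c[i]-[258,187]).max()<60: print(t,st[i],c[i].round(1),back(c[i],.011,K,W).round(4))
E
```

```text
[142, 143, 145, 147, 88, 71, 71, 70, 90, 163, 170, 178, 160, 147, 148, 147, 148, 146, 145, 146, 147, 148, 147, 148, 148]
[145, 145, 144, 142, 143, 141, 139, 140, 145, 146, 145, 146, 149, 154, 158, 165, 163, 153, 145, 144, 145, 144, 143, 135, 129, 121, 116, 118, 126]
```

```bash
python3 - <<'E'
from h import *
s=env.state();K,W=cam('wrist',s)
im=cv2.imread('pics/w8.png'); g=cv2.GaussianBlur(cv2.cvtColor(im,6),(3,3),0)
for t in (152,158,165):
    m=(g>t).astype(np.uint8); n,l,st,c=cv2.connectedComponentsWithStats(m)
    for i in range(1,n):
        if st[i,4]>150: print(t,st[i],c[i].round(1),back(c[i],.011,K,W).round(4))
sub=cv2.resize(g[100:260:1,150:370],(55,40),interpolation=cv2.INTER_AREA)
for r in sub: print(''.join(' .:-=+*#%@'[min(9,int(v)//20)] for v in r))
E
```

```text
152 [ 235  137   51   51 1348] [259.7 161.6] [ 0.4825 -0.4632  0.011 ]
152 [  44  230  152   80 2597] [110.3 276.4] [ 0.4408 -0.6509  0.011 ]
152 [192 252  30  32 576] [206.  270.5] [ 0.5118 -0.5835  0.011 ]
152 [ 185  285   46   56 1117] [207.2 314.7] [ 0.5447 -0.6257  0.011 ]
158 [ 236  137   49   50 1151] [258.8 162.5] [ 0.4823 -0.4644  0.011 ]
158 [  84  231  102   71 1430] [129.1 270.1] [ 0.4516 -0.6326  0.011 ]
158 [193 252  28  31 489] [205.7 270.6] [ 0.5116 -0.5839  0.011 ]
158 [189 286  26  28 286] [198.8 300.6] [ 0.5274 -0.6171  0.011 ]
165 [236 141  44  45 560] [256.3 167.5] [ 0.4836 -0.4694  0.011 ]
165 [121 234  45  59 608] [142.5 261.9] [ 0.4569 -0.6161  0.011 ]
165 [193 256  18  26 285] [202.5 270.6] [ 0.5092 -0.5858  0.011 ]
:--*############*************++***++*##################
:-=########*#*********#******++***++*##################
:-*########*#************************##################
:=#########**#***********************##################
:+##########*********************+*+*##################
-############*****************#****++*#################
+############
[... 1190 characters left out ...]
########***************#####
*+=+**##########################*##*****++********#####
=-----=+*#######################*###*****+******#######
---------=++####################*####***********#######
------------=***################*######*********#######
#*+=----------**#################**#####******#########
#####*+=------**#################*#**###******#########
--*%####*+=--=#**#################***######****########
--+%+==+*##+-+##***###############***########***#####**
++%%+***+=*#-*##*****#############***########****###***
%%%#=-::.=##=#*#******############***###++*#=.:-=******
-*@#=::. -%*+##*#******################*--+*- .::+*****
-+*=:::  -%+*%%#********###############*+-=*:  ::-=*###
```

```bash
python3 - <<'E'
from h import *
s=env.state();K,W=cam('wrist',s)
print(back((260.5,162.5),.008,K,W).round(4)-np.round(s['tcp_pos'],4))
E
```

```text
[-0.0114  0.0186 -0.0984]
```

```bash
python3 -m inch '[[[-0.0115,0.0185,0,0,0,0,0.2],[0,0,-0.03,0,0,0,0.2],[0,0,-0.04,0,0,0,0.2],[0,0,-0.035,0,0,0,0.2],[0,0,-0.017,0,0,0,0.2],[0,0,-0.007,0,0,0,0.2],[0,0,0,0,0,0,0.2]]]'; python3 -m inch '[[[0,0,-0.004,0,0,0,0.2],[0,0,0,0,0,0,0.4],[0,0,0,0,0,0,0.55],[0,0,0,0,0,0,0.55],[0,0,0,0,0,0,0.55],[0,0,0,0,0,0,0.55]]]' 50
```

```text
time: 13.4
tcp_pos: [0.4847, -0.4614, -0.0234]
tool_rot: [-1.333, -2.842, -0.003]
force: [0.9, -0.3, 0.9]
grip_width: 0.0684
gripper_force: 0.0
time: 13.9
tcp_pos: [0.4846, -0.4643, -0.0252]
tool_rot: [1.337, 2.841, -0.001]
force: [-0.5, -0.3, 2.4]
grip_width: 0.0386
gripper_force: 1.2
```

```bash
python3 -m inch '[[[0,0,0.005,0,0,0,0.3],[0,0,0.02,0,0,0,0.2],[0,0,0.03,0,0,0,0.2],[0,0,0.03,0,0,0,0.2],[0,0,0.03,0,0,0,0.2],[0,0,0,0,0,0,0.2],[0,0,0,0,0,0,0.2]]]'; cat >> h.py <<'E'
def spacer(f):
    im,K,W=wr(f); g=cv2.GaussianBlur(cv2.cvtColor(im,7),(3,3),0); s=env.state()
    m=(g>153).astype(np.uint8); n,l,st,c=cv2.connectedComponentsWithStats(m)
    for i in range(1,n):
        x,y,w,h,a=st[i]
        if a>300 and max(w,h)<110: p=back((x+w/2-.5,y+h/2-.5),.008,K,W); print(st[i],p.round(4),(p-s['tcp_pos']).round(4))
    return g
E
python3 - <<'E'
from h import *
g=spacer('w9.png')
sub=cv2.resize(g[100:300:1,150:370],(55,50),interpolation=cv2.INTER_AREA)
for r in sub: print(''.join(' .:-=+*#%@'[min(9,int(v)//20)] for v in r))
E
```

```text
time: 14.48
tcp_pos: [0.4852, -0.4653, 0.0918]
tool_rot: [1.336, 2.838, -0.003]
force: [0.1, 0.8, -1.4]
grip_width: 0.0686
gripper_force: 0.0
tcp [ 0.4852 -0.4653  0.0918] yaw of closing 39.6 j [ 0.57  0.76  0.3   1.48 -0.26  0.93  1.63] w 0.06862769316158668 0.0
[ 227  162   52   51 1422] [ 0.4807 -0.4663  0.008 ] [-0.0035 -0.0023 -0.0817]
[124 254  33  40 424] [ 0.452  -0.6037  0.008 ] [-0.0323 -0.1398 -0.0817]
[184 275  32  32 593] [ 0.508  -0.5825  0.008 ] [ 0.0238 -0.1185 -0.0817]
[ 29 298  40  28 399] [ 0.4045 -0.7004  0.008 ] [-0.0797 -0.2365 -0.0817]
[176 308  60  53 925] [ 0.5444 -0.6215  0.008 ] [ 0.0601 -0.1575 -0.0817]
-*##############*********##***+++********###########***
-*#############**************************##############
-*#############*************************###############
-*############***************+*******##################
=##############*************++******###################
=##############*****##************+*###################
=##############*****##******+****++####################
*##############*****#******++****+*####################
############*
[... 1636 characters left out ...]
#############*****#=.--=######
=---:::. :--*###################**#####****#- .::+#####
##=-:::  :--*#####################*######***:  ::-+*###
#- :::.  .-=#####################***#######*:  .::. =##
. .:::   .-+##***################**########*.   :::  -*
  :::.   .-*##*****##############**########*.   .::. .+
 .:::    .=###******###################+*##*.    :::. :
 :::.    .+%#*#******#################*--*#*     .:::  
.:::     .*%%#*****#***###############*=-=#*.     :::. 
:::.     :#%%%##****##**###############*--=*.     .::: 
:::      -%%%%###****##***##############*-=-.      :::.
.-:      +%%%%######*##****#############*+-+-      ::. 
 ::     .#%%%%%########*****#############+===.     ::
```

```bash
python3 -m inch '[[[-0.0035,-0.002,-0.01,0,0,0,0.2],[0,0,-0.04,0,0,0,0.2],[0,0,-0.04,0,0,0,0.2],[0,0,-0.02,0,0,0,0.2],[0,0,-0.01,0,0,0,0.2],[0,0,-0.003,0,0,0,0.2],[0,0,0,0,0,0,0.2],[0,0,0,0,0,0,0.2]]]'; python3 -m inch '[[[0,0,-0.003,0,0,0,0.2],[0,0,0,0,0,0,0.2]]]'
```

```text
time: 15.2
tcp_pos: [0.4812, -0.467, -0.0332]
tool_rot: [1.337, 2.841, -0.002]
force: [0.1, -0.2, 0.3]
grip_width: 0.0683
gripper_force: 0.0
time: 15.37
tcp_pos: [0.4813, -0.4666, -0.0359]
tool_rot: [1.337, 2.841, -0.001]
force: [0.7, -0.0, -1.0]
grip_width: 0.0685
gripper_force: 0.0
```

```bash
python3 -m inch '[[[0,0,0.002,0,0,0,0.3],[0,0,0,0,0,0,0.45],[0,0,0,0,0,0,0.55],[0,0,0,0,0,0,0.55],[0,0,0,0,0,0,0.55]]]' 50
```

```text
time: 15.78
tcp_pos: [0.4813, -0.4665, -0.0334]
tool_rot: [1.336, 2.841, -0.001]
force: [-0.3, 0.7, 5.0]
grip_width: 0.045
gripper_force: 50.3
```

```bash
python3 -m inch '[[[0,0,0.005,0,0,0,0.55],[0,0,0.03,0,0,0,0.55],[0,0,0.04,0,0,0,0.55],[0.005,0.015,0.035,0,0,0,0.55],[0.013,0.034,0.01,0,0,0,0.55],[0.013,0.034,0.01,0,0,0,0.55],[0.013,0.034,0.01,0,0,0,0.55],[0.013,0.034,0.01,0,0,0,0.55]]]' 70;  python3 -m inch '[[[0.013,0.034,0,0,0,0,0.55],[0.013,0.034,0,0,0,0,0.55],[0.013,0.034,0,0,0,0,0.55],[0.013,0.034,0,0,0,0,0.55],[0.011,0.03,0,0,0,0,0.55],[0,0,0,0,0,0,0.55],[0,0,0,0,0,0,0.55],[0,0,0,0,0,0,0.55]]]'
```

```text
time: 16.45
tcp_pos: [0.5379, -0.3132, 0.1158]
tool_rot: [1.338, 2.842, 0.001]
force: [1.1, 0.4, -0.4]
grip_width: 0.0441
gripper_force: 71.5
time: 17.12
tcp_pos: [0.6002, -0.1497, 0.115]
tool_rot: [1.338, 2.842, -0.002]
force: [0.3, -1.5, 0.4]
grip_width: 0.0441
gripper_force: 71.5
```

```bash
python3 -m inch '[[[-0.001,-0.003,-0.01,0,0,0,0.55],[0,0,-0.015,0,0,0,0.55],[0,0,0,0,0,0,0.55],[0,0,-0.01,0,0,0,0.55],[0,0,-0.01,0,0,0,0.55],[0,0,-0.01,0,0,0,0.55],[0,0,0,0,0,0,0.55]]]'
```

```text
time: 17.7
tcp_pos: [0.5995, -0.1534, 0.0579]
tool_rot: [1.339, 2.842, -0.003]
force: [1.8, -2.9, -2.9]
grip_width: 0.0438
gripper_force: 71.6
```

```bash
python3 -m inch '[[[0.001,-0.0015,-0.005,0,0,0,0.55],[0,0,-0.01,0,0,0,0.55],[0,0,-0.01,0,0,0,0.55],[0,0,-0.007,0,0,0,0.55],[0,0,0,0,0,0,0.55]]]'; python3 -m inch '[[[0,0,0,0,0,0,0.3],[0,0,0,0,0,0,0.1],[0,0,0,0,0,0,0.1],[0,0,0,0,0,0,0.1],[0,0,0,0,0,0,0.1]]]'
```

```text
time: 18.12
tcp_pos: [0.5998, -0.1532, 0.0259]
tool_rot: [-1.337, -2.841, 0.001]
force: [0.4, -0.6, -0.1]
grip_width: 0.0443
gripper_force: 71.7
time: 18.53
tcp_pos: [0.6008, -0.1532, 0.0283]
tool_rot: [1.337, 2.842, 0.0]
force: [-0.3, -0.2, -0.4]
grip_width: 0.0769
gripper_force: 0.0
```

```bash
python3 -m inch '[[[0,0,0.04,0,0,0,0.1],[0,0,0.04,0,0,0,0.1],[0,0,0.035,0,0,0,0],[-0.015,-0.034,0,0,0,0,0],[-0.015,-0.034,0,0,0,0,0],[-0.015,-0.034,0,0,0,0,0],[-0.015,-0.034,0,0,0,0,0],[0,0,0,0,0,0,0]]]'; python3 -m inch '[[[0,0,0,0,0,0,0],[0,0,0,0,0,0,0]]]'; python3 - <<'E'
from h import *
im,K,W=wr('w10.png',[(.5405,-.2895,.006),(.599,-.154,.062)])
sd=cap('side','s10.png')[:,:,::-1]; mont('m2.png',sd,im[:,:,::-1])
g=cv2.GaussianBlur(cv2.cvtColor(im,7),(3,3),0)
u=proj((.5405,-.2895,.006),K,W).astype(int)
print(g[u[1],u[0]-60:u[0]+61:3].tolist());print(g[u[1]-60:u[1]+61:3,u[0]].tolist())
c=cv2.HoughCircles(g,cv2.HOUGH_GRADIENT,1.5,40,param1=100,param2=35,minRadius=25,maxRadius=55); print(c)
E
```

```text
time: 19.2
tcp_pos: [0.5343, -0.3009, 0.1442]
tool_rot: [1.358, 2.831, -0.015]
force: [-0.5, -1.9, 0.5]
grip_width: 0.0856
gripper_force: 0.0
time: 19.37
tcp_pos: [0.5408, -0.2889, 0.1429]
tool_rot: [-1.338, -2.842, -0.002]
force: [0.4, 0.8, -1.1]
grip_width: 0.0853
gripper_force: 0.0
tcp [ 0.5408 -0.2889  0.1429] yaw of closing 39.6 j [ 0.25  0.63  0.35  1.61 -0.25  0.95  1.37] w 0.08531987706009998 0.0
(0.5405, -0.2895, 0.006) [256.4 175.6]
(0.599, -0.154, 0.062) [418.3 111.8]
[137, 141, 142, 142, 143, 143, 142, 143, 144, 145, 127, 127, 124, 120, 121, 120, 80, 79, 148, 151, 150, 151, 150, 149, 123, 118, 120, 118, 115, 116, 109, 144, 143, 143, 145, 143, 145, 145, 144, 144, 146]
[153, 153, 154, 153, 153, 153, 152, 153, 152, 91, 66, 115, 118, 121, 118, 120, 121, 147, 151, 151, 150, 151, 106, 67, 63, 118, 120, 123, 121, 123, 147, 153, 153, 153, 153, 153, 152, 151, 152, 151, 152]
[[[ 45.75     102.75      31.15    ]
  [423.75     245.25      45.85    ]
  [210.75     263.25      25.9     ]
  [255.75     176.25      29.65    ]
  [417.75     113.25      27.7     ]
  [225.75     314.25      50.800003]
  [348.75      35.25      25.75    ]
  [462.75     287.25      32.65    ]]]
```

View pics/m2.png

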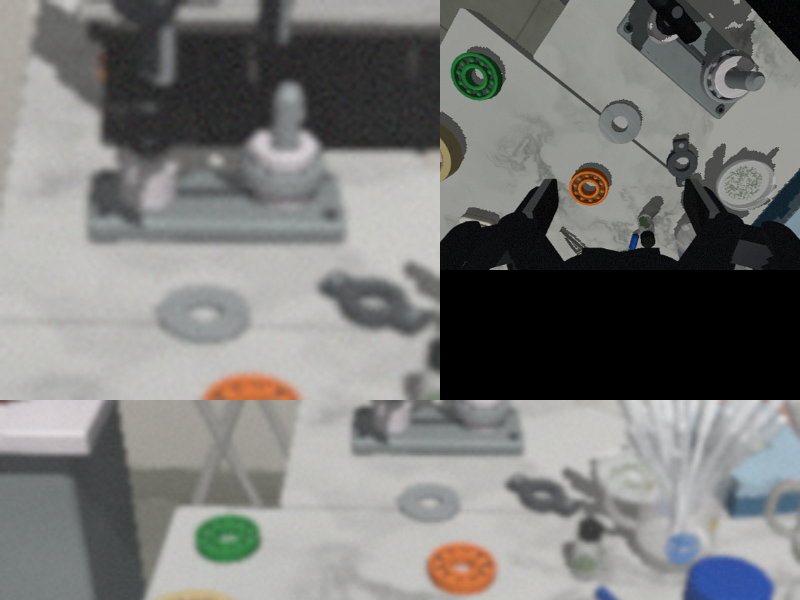

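The spacer is seated and the washer is where I expected it. Grasping the washer.

```bash
python3 -m inch '[[[0,0,-0.03,0,0,0,0],[0,0,-0.04,0,0,0,0],[0,0,-0.04,0,0,0,0],[0,0,-0.04,0,0,0,0],[0,0,-0.02,0,0,0,0],[0,0,-0.008,0,0,0,0],[0,0,-0.003,0,0,0,0],[0,0,0,0,0,0,0]]]'; python3 -m inch '[[[0,0,0,0,0,0,0.15],[0,0,0,0,0,0,0.3],[0,0,0,0,0,0,0.36],[0,0,0,0,0,0,0.36],[0,0,0,0,0,0,0.36]]]' 50
```

```text
time: 20.13
tcp_pos: [0.5417, -0.2888, -0.0379]
tool_rot: [1.335, 2.843, 0.0]
force: [0.6, 0.2, -0.1]
grip_width: 0.0855
gripper_force: 0.0
time: 20.55
tcp_pos: [0.5422, -0.2903, -0.0349]
tool_rot: [1.335, 2.839, -0.0]
force: [-1.5, -0.0, 7.6]
grip_width: 0.0589
gripper_force: 51.7
```

```bash
python3 -m inch '[[[0,0,0.005,0,0,0,0.36],[0,0,0.02,0,0,0,0.4],[0,0,0.04,0,0,0,0.4],[0,0,0.04,0,0,0,0.4],[0,0,0.04,0,0,0,0.4],[0,0,0,0,0,0,0.4],[0,0,0,0,0,0,0.4]]]' 70; python3 - <<'E'
from h import *
im,K,W=wr('w11.png'); g=cv2.GaussianBlur(cv2.cvtColor(im,7),(3,3),0)
sub=cv2.resize(g[170:350,170:350],(60,45),interpolation=cv2.INTER_AREA)
for r in sub: print(''.join(' .:-=+*#%@'[min(9,int(v)//20)] for v in r))
W2=np.linalg.inv(np.array(env.calibration('wrist')['tool_from_camera']))
t=np.linspace(0,6.283,90)
for z in (-.04,-.045,-.05):
  for r in(.032,.012):
    q=np.array([proj((r*np.cos(a),r*np.sin(a),z),K,W2) for a in t]); print(z,r,q.min(0).round(),q.max(0).round())
E
```

```text
time: 21.13
tcp_pos: [0.5428, -0.2908, 0.1113]
tool_rot: [1.334, 2.835, -0.0]
force: [-0.6, 0.1, -0.2]
grip_width: 0.0511
gripper_force: 0.0
tcp [ 0.5428 -0.2908  0.1113] yaw of closing 39.6 j [ 0.26  0.66  0.34  1.64 -0.27  0.87  1.39] w 0.05113263873702342 0.0
###################*=-+####********######*******=+##########
#####################+-=*##******+*#######******++##########
#######################=-+*******=+#######******+###########
########################*==******=-=*###*=+******###########
##########################*******+--===--=*******###########
############################******+=----++******############
#############################********++**++****###########**
##%##%%%%%%%%%###############*************++**#%%%#######+--
##%%%%%%%%%%##%############%%##************+*#%%%%%%%%%#=:::
%%%%%%%%%%%%%%%%##########%%%%%##**********#%%%%%%%%%%%#:.::
%%%%%%%%%%%%%%%%%#########%%%%%%%%###+=+#%%%%%%%%%%%%%%#----
%%%%%%%%%%%%%%%%%%######%%%%%%%%%%%%%#+-=#%%%%%%%%%%%%%#---+
%%%%%%%%%%%%%%%%%%####%%%%%%%%%%%%%%%%%#+-+#%#%%%%##%%#*----
%%#%%%%%%%##%%%#%%###%%%%%%%%%%%%%%%%%%%%*==
[... 1425 characters left out ...]
   .###%%%%%%%%%%%%%%%%%%%%%%%###===+==---*#-..        
        -#########%%%%%%%%%%%%%%%#%%#+=--====-+**=..        
       .+##############%#####%%%%%###*-::--==+++*+:         
       :##############################=:::---=+***-         
       .*############*###***###*####%#=--::-==**##:         
        +#################***#####%%%#+++--===*##*.         
        -##################******##*===++++===*##+          
        .######%%%%%%%######*****#*-:-++-...:-+##:          
-0.04 0.032 [194. 200.] [321. 313.]
-0.04 0.012 [234. 239.] [281. 281.]
-0.045 0.032 [192. 204.] [323. 319.]
-0.045 0.012 [233. 243.] [282. 286.]
-0.05 0.032 [190. 207.] [325. 326.]
-0.05 0.012 [232. 248.] [283. 292.]
```

```bash
python3 -m inch '[[[0,0,0.02,0,0,0,0],[0,0,0.02,0,0,0,0],[0,0,0,0,0,0,0],[0,0,0,0,0,0,0],[0,0,0,0,0,0,0]]]'; cat >> h.py <<'E'
def hough(f,lo=26,hi=40,z=.006):
    im,K,W=wr(f); s=env.state(); g=cv2.GaussianBlur(cv2.cvtColor(im,7),(3,3),0)
    c=cv2.HoughCircles(g,cv2.HOUGH_GRADIENT,1.5,30,param1=100,param2=35,minRadius=lo,maxRadius=hi)
    for x,y,r in c[0]:
        p=back((x,y),z,K,W); d=p-s['tcp_pos']
        if abs(d[:2]).max()<.15: print((x,y,r),im[int(y),min(511,int(x+.7*r))].tolist(),p.round(4),d.round(4))
    return g
E
python3 - <<'E'
from h import *
g=hough('w12.png')
sub=cv2.resize(g[60:280,130:400],(90,55),interpolation=cv2.INTER_AREA)
for r in sub: print(''.join(' .:-=+*#%@'[min(9,int(v)//17)] for v in r))
E
```

```text
time: 21.6
tcp_pos: [0.5396, -0.2885, 0.1451]
tool_rot: [-1.336, -2.84, -0.001]
force: [0.6, -0.8, -0.3]
grip_width: 0.0855
gripper_force: 0.0
tcp [ 0.5396 -0.2885  0.1451] yaw of closing 39.6 j [ 0.25  0.63  0.35  1.61 -0.25  0.95  1.37] w 0.08550472575393679 0.0
(np.float32(281.25), np.float32(176.25), np.float32(29.0)) [115, 121, 122] [ 0.5599 -0.2733  0.006 ] [ 0.0204  0.0152 -0.1389]
(np.float32(212.25), np.float32(261.75), np.float32(27.05)) [174, 89, 24] [ 0.5651 -0.4012  0.006 ] [ 0.0256 -0.1127 -0.1389]
+++++*%%%%%%%%%%%%%%%%%%%%%@@@@@@@@@@@%%%%%%%%*+------+****#######**+=--.  .:=+***=::-----
+++++%@%%%%%%%%%%%%%%%%%%%%@@@@@@@@@@@%%%%%%%%%#=:---+**************+++---:==+***+--:-:-:-
++++%@@@@@@%%%%%%%%%%%%%%%%%@@@@@@@@@%%%%%%%%%%%%+--+******************+=-----+**+-:-:---:
+++%@@@@@@@@@%%%%%%%%%%%%%%@@@@@@@@@@%%%%%%%%%%%%%#+***+*****************+-----+*++=-:--:-
=+#@@@@@@@@@@@%%%%%%%%%%%%%%@@@@@@@@@%%%%%%%%%%%%%%%*+*+******************+=----=++---::--
-+@@@@@@@@@@@%%%%%%%%%%%%%%%@@@@@@@@@@%%%%%%%%%%%%%%%#**********************+------:::---+
==#%@@@@@@@@@%%%%%%%%%%%%%%%@@@@@@@@
[... 3722 characters left out ...]
=-=+++-:-==#@@@@@@@@@%%%%%%%%%%%%%%%%%%%+=-------====*%+======*
%%%%##*+++=+%%%%%%%#*++=----::+==*+:-=#@@@@@@@@@@%%%%%%%%%%%%%%%%%%%*----::---==+%+=====+#
%%%##+---. .*#%%%%%#=-==+**#*+=:--*+-=#@@@@@@@@@@%%%%%%%%%%%%%%%%%%%*--==. .----=======+*%
%%%%*---.   +###%%#*==-**=+#%%#+-+=*-=#@@@@%%%%%%%%%%%%%%%%%%%%%%%%%#--==.  .----======+#@
%*-=---:    =####%#+=++*-===+++*=--++*@@@@@%%%%%%%%%%%%%%%%%%%%%%%%%%#+*=    :---::-===+%@
: .---:     -*#####+--=*---===-*+=-+*%@@@@%%%%%%%%%%%%%%%%%%%%%%%%%%%%%%= .   :---. .-=+%@
 .---:      :#%%%##*-+=*+-::::=*=+=*#@@@@%%%%%%%@@@%%%%%%%%%%%%%%%%%%%%*:     .:---. .-=#@
.----.      :*%%%%##+-:=**+==+*+--=#%@@@@%%#%%%%%@@%%%%%%%%##%%%%%%%%%%=.      .----.  -*@
```

The washer slipped out on the lift, probably the grip slackening. It now lies 25 mm away at (281,176), next to the retainer's ear. I'll turn the grip 18° for clearance and retry.

```bash
python3 -m inch '[[[0.0205,0.015,-0.02,0,0,6,0.08],[0,0,-0.04,0,0,6,0.08],[0,0,-0.04,0,0,6,0.08],[0,0,-0.03,0,0,0,0.08],[0,0,0,0,0,0,0.08],[0,0,0,0,0,0,0.08]]]' 70; python3 - <<'E'
from h import *
g=hough('w13.png',40,70)
sub=cv2.resize(g[120:300,150:390],(80,45),interpolation=cv2.INTER_AREA)
for r in sub: print(''.join(' .:-=+*#%@'[min(9,int(v)//17)] for v in r))
E
```

```text
time: 22.15
tcp_pos: [0.5591, -0.2735, 0.0144]
tool_rot: [-0.876, -3.011, -0.001]
force: [0.1, -0.3, 1.0]
grip_width: 0.0787
gripper_force: 0.0
tcp [ 0.5591 -0.2735  0.0144] yaw of closing 57.6 j [ 0.29  0.79  0.21  1.68 -0.24  0.7   1.63] w 0.07865404915680609 0.0
(np.float32(260.25), np.float32(222.75), np.float32(46.0)) [126, 131, 131] [ 0.56   -0.2718  0.006 ] [-0.0012  0.0029 -0.0108]
(np.float32(494.25), np.float32(195.75), np.float32(59.05)) [55, 56, 58] [ 0.6241 -0.1363  0.006 ] [ 0.0629  0.1384 -0.0108]
@@@@@@@@@@@@@@@@@@@@@@@@@@@@@@@*==========================#*=====::-------------
%@@@@@@@@@@@@@@@@@@@@@@@@@@@@@@+=========================+@#=====-:-------------
+%@@@@@@@@@@@@@@@@@@@@@@@@@@@@%+=========================%@@*=====-:------------
=+%@@@@@@@@@@@@@@@@@@@@@@@@@@@#=================+#*======*@@@+=====-:-----------
+=+%@@@@@@@@@@@@@@@@@@@@@@@@@@%+==============+#@@#======%@@@#======:-----------
%==+@@@@@@@@@@@@@@@@@@@@@@@@@@#==============+@@@@+======+@%*=======-:----------
@%==+@@@@@@@@@@@@@@@@@@@@@@@@@%+=============#@@%*========+==========-:---------
@@%==+%@@@@@@@@
[... 2361 characters left out ...]
@@@@%#######%%%@@@@@@@@@@@@@@@@@@@@%.....----..=%@@@@
---     :@@@@@@@@@@@@@@@@@@@@@@@*=+@@@@@@@@@@@@@@@@@@@@@@@@@#+*......----. :#@@@
--.     :@@@@@@@@@@@@@@@@@@@@@@@@*=*@@@@@@@@@@@@@@@@@@@@@@*+==-..... :---:. :%@@
-.      .%@@@@@@@@@@@@@@@@@@@@@@@@*=*@@@@@@@@@@@@@@@@@@@@=--==-.....  :---:. :%@
:       .%@@@@@@@@@@@@@@@@@@@@@@@@@+=*@@@@@@@@@@@@@@@@@@#:..........  .----:  -%
        .%@@@@@@@@@@@@@@@@@@@@@@@@@@+=*@@@@@@@@@@@@@@@@@=:::::.......  .----.  -
        :@@@@@@@@@@@@@@@@@@@@@@@@@@@@+=*@@@@@@@@@@@@@@@%------:.......  :----.  
        +@@@@@@@@@@@@@@@@@@@@@@@@@@@@@+=*@@@@@@@@@@@@@@*--===+*:.....    :----. 
       :@@@@@@@@@@@@@@@@@@@@@@@@@@@@@@@+=*@@@@@@@@@@@+=---==*##+......   .==-:.
```

```bash
python3 -m inch '[[[-0.001,0.002,-0.015,0,0,0,0.08],[0,0,-0.015,0,0,0,0.08],[0,0,-0.01,0,0,0,0.08],[0,0,-0.006,0,0,0,0.08],[0,0,-0.004,0,0,0,0.08],[0,0,0,0,0,0,0.08]]]'; python3 -m inch '[[[0,0,0,0,0,0,0.15],[0,0,0,0,0,0,0.3],[0,0,0,0,0,0,0.36],[0,0,0,0,0,0,0.36],[0,0,0,0,0,0,0.36]]]' 60
```

```text
time: 22.7
tcp_pos: [0.5604, -0.2726, -0.0329]
tool_rot: [0.877, 3.016, -0.0]
force: [-0.0, -0.3, 0.6]
grip_width: 0.0789
gripper_force: 0.0
time: 23.12
tcp_pos: [0.5604, -0.2725, -0.0328]
tool_rot: [0.876, 3.016, -0.0]
force: [0.6, 0.5, 1.7]
grip_width: 0.0546
gripper_force: 0.7
```

```bash
python3 -m inch '[[[0,0,0.003,0,0,0,0.05],[0,0,0,0,0,0,0.05],[0,0,0,0,0,0,0.05],[0,0,-0.003,0,0,0,0.05],[0,0,-0.003,0,0,0,0.05],[0,0,-0.003,0,0,0,0.05],[0,0,0,0,0,0,0.05]]]'; python3 - <<'E'
from h import *
g=hough('w14.png',45,75)
E
```

```text
time: 23.7
tcp_pos: [0.5595, -0.272, -0.0401]
tool_rot: [-0.876, -3.015, -0.0]
force: [-0.5, 0.3, -1.1]
grip_width: 0.0811
gripper_force: 0.0
tcp [ 0.5595 -0.272  -0.0401] yaw of closing 57.6 j [ 0.31  0.87  0.19  1.7  -0.26  0.59  1.65] w 0.08113586370459147 0.0
(np.float32(258.75), np.float32(267.75), np.float32(60.9)) [135, 140, 140] [ 0.5604 -0.2718  0.006 ] [0.0008 0.0003 0.0459]
(np.float32(386.25), np.float32(282.75), np.float32(46.05)) [176, 177, 172] [ 0.6014 -0.223   0.006 ] [0.0417 0.0491 0.0459]
(np.float32(455.25), np.float32(357.75), np.float32(48.6)) [20, 23, 25] [ 0.6642 -0.2115  0.006 ] [0.1046 0.0606 0.0459]
```

Washer still centred under the tool. Close now.

```bash
python3 -m inch '[[[0,0,0,0,0,0,0.15],[0,0,0,0,0,0,0.25],[0,0,0,0,0,0,0.36],[0,0,0,0,0,0,0.36],[0,0,0,0,0,0,0.36]]]' 60;  python3 -m inch '[[[0,0,0.003,0,0,0,0.36],[0,0,0.01,0,0,0,0.36],[0,0,0.02,0,0,0,0.36],[0,0,0.02,0,0,0,0.36],[0,0,0,0,0,0,0.36]]]'
```

```text
time: 24.17
tcp_pos: [0.5601, -0.2726, -0.0378]
tool_rot: [0.877, 3.017, 0.0]
force: [-2.7, 0.7, 6.4]
grip_width: 0.0599
gripper_force: 62.9
time: 24.58
tcp_pos: [0.5631, -0.2742, 0.0182]
tool_rot: [0.874, 3.009, -0.003]
force: [0.4, -0.8, -1.0]
grip_width: 0.06
gripper_force: 64.9
```

```bash
python3 -m inch '[[[0,0,0.03,0,0,0,0.36],[0,0,0.035,0,0,0,0.36],[0.005,0.015,0.03,0,0,0,0.36],[0.01,0.034,0,0,0,0,0.36],[0.011,0.036,0,0,0,0,0.36],[0.011,0.036,0,0,0,0,0.36],[0,0,0,0,0,0,0.36],[0,0,0,0,0,0,0.36]]]';  python3 -m inch '[[[0,0,0,0,0,0,0.36],[0,0,0,0,0,0,0.36]]]'
```

```text
time: 25.25
tcp_pos: [0.598, -0.1462, 0.1081]
tool_rot: [-0.864, -3.019, -0.004]
force: [-0.4, -1.5, -0.6]
grip_width: 0.06
gripper_force: 65.3
time: 25.42
tcp_pos: [0.5963, -0.1533, 0.1086]
tool_rot: [-0.88, -3.015, 0.003]
force: [0.3, -0.1, -1.2]
grip_width: 0.0599
gripper_force: 65.3
```

```bash
python3 -m inch '[[[0.0035,-0.0005,-0.01,0,0,0,0.36],[0,0,-0.01,0,0,0,0.36],[0,0,0,0,0,0,0.36],[0,0,-0.01,0,0,0,0.36],[0,0,-0.01,0,0,0,0.36],[0,0,-0.01,0,0,0,0.36],[0,0,0,0,0,0,0.36]]]'
```

```text
time: 26.0
tcp_pos: [0.5986, -0.1512, 0.0559]
tool_rot: [-0.875, -3.012, 0.0]
force: [-0.4, 0.2, -1.3]
grip_width: 0.0598
gripper_force: 65.2
```

```bash
python3 -m inch '[[[0.0005,-0.0015,-0.007,0,0,0,0.36],[0,0,-0.007,0,0,0,0.36],[0,0,-0.005,0,0,0,0.36],[0,0,0,0,0,0,0.36]]]'; python3 -m inch '[[[0,0,-0.003,0,0,0,0.36],[0,0,-0.003,0,0,0,0.36],[0,0,0,0,0,0,0.36]]]'
```

```text
time: 26.33
tcp_pos: [0.6005, -0.1531, 0.0386]
tool_rot: [-0.876, -3.015, 0.0]
force: [-0.2, 0.3, -0.7]
grip_width: 0.06
gripper_force: 65.2
time: 26.58
tcp_pos: [0.6011, -0.1533, 0.0334]
tool_rot: [-0.876, -3.017, 0.0]
force: [0.4, -0.3, -1.0]
grip_width: 0.0601
gripper_force: 65.2
```

Release, rise, turn back towards the retainer and look.

```bash
python3 -m inch '[[[0,0,0,0,0,0,0.15],[0,0,0,0,0,0,0],[0,0,0,0,0,0,0],[0,0,0,0,0,0,0],[0,0,0.03,0,0,0,0],[0,0,0.04,0,0,0,0],[0,0,0.04,0,0,0,0]]]'; python3 -m inch '[[[0.02,-0.03,0.01,0,0,-6,0],[0.02,-0.035,0,0,0,-6,0],[0.013,-0.035,0,0,0,-6,0],[0,-0.015,0,0,0,0,0],[0,0,0,0,0,0,0],[0,0,0,0,0,0,0]]]'; python3 - <<'E'
from h import *
im,K,W=wr('w15.png',[(.655,-.273,.012),(.634,-.25,.012),(.68,-.298,.012),(.6,-.154,.07)])
sd=cap('side','s15.png')[:,:,::-1]; mont('m3.png',sd,im[:,:,::-1])
g=cv2.GaussianBlur(cv2.cvtColor(im,7),(3,3),0)
m=((g<95)&(g>20)).astype(np.uint8)
sub=cv2.resize(g[90:270,160:370],(84,54),interpolation=cv2.INTER_AREA)
for r in sub: print(''.join(' .:-=+*#%@'[min(9,int(v)//17)] for v in r))
sub=cv2.resize(sd[145:190,280:325].min(2),(68,45),interpolation=cv2.INTER_AREA)
for r in sub: print(''.join(' .:-=+*#%@'[min(9,int(v)//20)] for v in r))
E
```

```text
time: 27.17
tcp_pos: [0.6003, -0.1531, 0.1443]
tool_rot: [-0.876, -3.014, 0.001]
force: [0.5, 0.3, 0.4]
grip_width: 0.0853
gripper_force: 0.0
time: 27.67
tcp_pos: [0.6532, -0.2693, 0.1533]
tool_rot: [-1.339, -2.84, 0.0]
force: [0.7, 0.9, 0.2]
grip_width: 0.0854
gripper_force: 0.0
tcp [ 0.6532 -0.2693  0.1533] yaw of closing 39.5 j [ 0.18  0.77  0.36  1.29 -0.27  1.13  1.25] w 0.08537678940308235 0.0
(0.655, -0.273, 0.012) [256.3 178. ]
(0.634, -0.25, 0.012) [254.8 148.9]
(0.68, -0.298, 0.012) [259.4 209. ]
(0.6, -0.154, 0.07) [299.7  35.8]
@@@@@@@@@@@@@@@@@@@@@%%%%%%%%%%%%%%%%%%%%%%%%#*******+----+****%@@@@@@@@@@@@@@@@@@@@
%%%@@@@%@@@%@@@@@@@@@%%%%%%%%%%%%%%%@%%%%%%%%%%******=:.:-+*+*%@@@@@@@@@@@@@@@@@@@@@
%%%%%%%%%%%%%@@@@@@@@%%%%%%%%%%%%%%%%%%%%%%%%%%%#****=-::=++*%@@@@@@@@@@@@@@@@@@@@@@
%%%%%%%%%%%%%%%@@@@%%%%%%%%%%%%%%%%%%%%%%%%%%%%%%%****===++*%@@@@@@@@@@@@@@@@@@@@@@@
%%%%%%%%%%%%%%%%%@%%%%%%%%%%%%%%%%%%%%%%%%%%%%%%%%%#***+*+*%@@@@@@@@@@@@@@@@@@@@@@@@
%%%%%%%%%%%%%%%%%%%%%%%%%%%%%%%%%%%%%%%%%%%%%%%%%%%%%#****@@@@@@@@@@@@@@@@@@@@@@@@@@
%%%%%%%%%%%%%%%%%%%@%@%%%%%%%%%%%%%%%%%%%%%%
[... 6440 characters left out ...]
@@@@@@@@@@
******************+++=+++++*****++++++++++**********#%%@@@@@@@@@@@@@
**********************++*****************************#%@@@@@@@@@@@@@
*******************************##**************+++++*#%%@@@@@@@@@@@@
**********************************************+====+*##%@@@@@@@@@@@@
#**********#************##*******##***********++++++*##%@@@@@@@@@@@@
##############################################******##%%@@@@@@@@@@@@
######################################################%%@@@@@@@@@@@@
*****************************************************##%@@@@@@@@@@@@
++++**++****++++++++*+**********+++*+*****++***+******#%@@@@@@@@@@@@
+++++++++++++++++++++++++++++++++**++++++++++++++++***#%@@@@@@@@@@@@
```

```bash
python3 - <<'E'
from h import *
s=env.state();K,W=cam('wrist',s)
a=back((251,153),.012,K,W);b=back((257.5,210),.012,K,W);print(a,b,(a+b)/2,np.degrees(np.arctan2(*(b-a)[[1,0]])),np.linalg.norm(b-a))
print(back((254.5,177.5),.010,K,W),s['tcp_pos'])
im=cv2.imread('pics/w15.png');g=cv2.GaussianBlur(cv2.cvtColor(im,6),(3,3),0)
m=(g[125:225,225:290]<66).astype(np.uint8); n,l,st,c=cv2.connectedComponentsWithStats(m); i=1+st[1:,4].argmax(); print(st[i],c[i]+[225,125])
ys,xs=np.where(l==i); P=np.array([back((x+225,y+125),.012,K,W)[:2] for x,y in zip(xs,ys)]); mu=P.mean(0); w,v=np.linalg.eigh(np.cov((P-mu).T)); print(mu,np.degrees(np.arctan2(v[1,1],v[0,1])),np.sqrt(w))
E
```

```text
[ 0.63482056 -0.25236687  0.012     ] [ 0.6804729  -0.29663795  0.012     ] [ 0.65764673 -0.27450241  0.012     ] -44.11998274420615 0.06359295758208368
[ 0.65468844 -0.27068435  0.01      ] [ 0.65424799 -0.26605458  0.15360621]
[  10   17   43   75 1271] [256.31313926 174.77891424]
[ 0.65422815 -0.26699267] 142.1619038930191 [0.01076366 0.0200232 ]
```

```bash
python3 -m inch '[[[0.001,-0.009,-0.02,0,0,6,0.1],[0,0,-0.03,0,0,0,0.1],[0,0,-0.03,0,0,0,0.1],[0,0,0,0,0,0,0.1],[0,0,0,0,0,0,0.1],[0,0,0,0,0,0,0.1],[0,0,0,0,0,0,0.1]]]'; python3 - <<'E'
from h import *
im,K,W=wr('w16.png',[(.655,-.276,.012)])
g=cv2.GaussianBlur(cv2.cvtColor(im,7),(3,3),0)
sub=cv2.resize(g[100:310,170:350],(90,70),interpolation=cv2.INTER_AREA)
for r in sub: print(''.join(' .:-=+*#%@'[min(9,int(v)//17)] for v in r))
E
```

```text
time: 28.35
tcp_pos: [0.657, -0.2775, 0.0768]
tool_rot: [1.183, 2.905, -0.0]
force: [-0.1, -0.3, 0.5]
grip_width: 0.0771
gripper_force: 0.0
tcp [ 0.657  -0.2775  0.0768] yaw of closing 45.7 j [ 0.21  0.84  0.31  1.35 -0.27  0.98  1.37] w 0.07714753143209718 0.0
(0.655, -0.276, 0.012) [256.7 193.2]
@@%@@@@@@@@@@@@@@@@@@@@@@@@@@@@@@@@@@@@@@@@@@@@#===========+#@@@@@@%%@@%*+********+*%@@@@@
@%%@@@@@@@@@@@@@@@@@@@@@@@@@@@@@@@@@@@@@@@@@@@@*===========*@@@@@@@%@@%%%#+******+#@@@@@@@
@%%@@@@@@@@@@@@@@@@@@@@@@@@@@@@@@@@@@@@@@@@@@@@@*=========+#@@@@@@%@@@%%@@%******%@@@@@@@@
@%%@@@@@@@@@@@@@@@@@@@@@@@@@@@@@@@@@@@@@@@@@@@@%+========*%@@@@@@%%@@@%@@@@@%%%@@@@@@@@@@@
@%%%@@@@@@@@@@@@@@@@@@@@@@@@@@@@@@@@@@@@@@@@@@@@%+=====+#@@@@@@@@@%%@@%@@@@@@@@@@@@@@@@@@@
@@%%@@@@@@@@@@@@@@@@@@@@@@@@@@@@@@@@@@@@@@@@@@@@%+==++*%@@@@@@@@@@%%@%%%@@@@@@@@@@@@@@@@@@
@@@%@@@@@@@@@@@@@@@@@@@@@@@@@@@@@@@@@@@@@@@@@@@@@%#%%%%@@@@@@@@@@@%@@@%%%@@@@@@@@@@@@@@@@@
@@@@@@@@@@@@@@@@@@@@@@@@@@@@@@@@@@@@@@@@@@@@@@@@@@@@@@@@@@@@@@@@@@%%@@%%%%@@@@@@@@@@@@@@@@
@@@@@@@@@@@@@@@@@@@@@@@@@@@@@@@@@@@@@@@@@@@@@@@@@@@@@@@@@@@@@@@@@@%%%@%%%
[... 4868 characters left out ...]
##*#####%%%%%@@@@@@*=====================-=============-.......
    :---=+++**+=--+####%%%%%####%%%%%%@@@@@@%*=====================================:......
   .----=+++++*=-+#######%#%%%%@@@@@@@@@@@@*+======================================-......
  .:----=====+++****#######%%##%%@@@@@@@@@%+========================================:.... 
  -=---======+=+****#######%%%###%@@@@%%%%+======++=+++++===========================-.... 
 :+=-----======+#**#######%%@%%##%%%###*+=====+++++++++++++++========================:....
.=*+===----====#%####%%%#%%%%%%%######*+++++==++++++++++++++++========================.. .
:******=---=+=+#%%%##%%@%%%%%%%#######%#*#*++++*#######%####*++++===================+*+...
```

```bash
python3 -m inch '[[[-0.002,0.0015,0,0,0,0,0.28],[0,0,-0.02,0,0,0,0.28],[0,0,-0.03,0,0,0,0.28],[0,0,-0.03,0,0,0,0.28],[0,0,-0.018,0,0,0,0.28],[0,0,-0.007,0,0,0,0.28],[0,0,-0.004,0,0,0,0.28],[0,0,0,0,0,0,0.28]]]'
```

```text
time: 29.07
tcp_pos: [0.6536, -0.2762, -0.0347]
tool_rot: [1.187, 2.908, -0.0]
force: [0.0, -1.0, -0.3]
grip_width: 0.0614
gripper_force: 0.0
```

```bash
python3 -m inch '[[[0,0,0,0,0,0,0.4],[0,0,0,0,0,0,0.5],[0,0,0,0,0,0,0.55],[0,0,0,0,0,0,0.55],[0,0,0,0,0,0,0.55]]]' 60;  python3 -m inch '[[[0,0,0.003,0,0,0,0.55],[0,0,0.01,0,0,0,0.55],[0,0,0.03,0,0,0,0.55],[0,0,0.04,0,0,0,0.55],[0,0,0.04,0,0,0,0.55],[0,0,0.03,0,0,0,0.55],[0,0,0,0,0,0,0.55],[0,0,0,0,0,0,0.55]]]'
```

```text
time: 29.48
tcp_pos: [0.6549, -0.2767, -0.0323]
tool_rot: [1.185, 2.905, -0.0]
force: [-1.1, 0.5, 6.6]
grip_width: 0.0446
gripper_force: 60.4
time: 30.15
tcp_pos: [0.6545, -0.2768, 0.1213]
tool_rot: [1.185, 2.903, -0.0]
force: [-1.2, -0.2, -2.1]
grip_width: 0.045
gripper_force: 61.5
```

```bash
python3 -m inch '[[[-0.0135,0.031,-0.003,0,0,0,0.55],[-0.0135,0.031,-0.003,0,0,0,0.55],[-0.0135,0.031,-0.003,0,0,0,0.55],[-0.0135,0.029,-0.003,0,0,0,0.55],[0,0,0,0,0,0,0.55],[0,0,0,0,0,0,0.55],[0,0,0,0,0,0,0.55],[0,0,0,0,0,0,0.55]]]'
```

```text
time: 30.82
tcp_pos: [0.5989, -0.1556, 0.1053]
tool_rot: [-1.19, -2.907, 0.002]
force: [-0.7, -1.1, -0.8]
grip_width: 0.0446
gripper_force: 61.5
```

```bash
python3 -m inch '[[[0.001,0.0015,-0.01,0,0,0,0.55],[0,0,-0.005,0,0,0,0.55],[0,0,0,0,0,0,0.55],[0,0,-0.01,0,0,0,0.55],[0,0,-0.01,0,0,0,0.55],[0,0,-0.01,0,0,0,0.55],[0,0,0,0,0,0,0.55]]]'
```

```text
time: 31.4
tcp_pos: [0.598, -0.1516, 0.0578]
tool_rot: [-1.185, -2.903, 0.001]
force: [-0.3, 0.1, -1.1]
grip_width: 0.0446
gripper_force: 61.5
```

```bash
python3 -m inch '[[[0.0015,-0.002,-0.005,0,0,0,0.55],[0,0,-0.005,0,0,0,0.55],[0,0,-0.005,0,0,0,0.55],[0,0,0,0,0,0,0.55],[0,0,0,0,0,0,0.35],[0,0,0,0,0,0,0.2],[0,0,0,0,0,0,0.1],[0,0,0,0,0,0,0.1]]]'; python3 -m inch '[[[0,0,0,0,0,0,0.1],[0,0,0.03,0,0,0,0.1],[0,0,0.04,0,0,0,0.1],[0,0,0.035,0,0,0,0.1],[0,0,0,0,0,0,0.1],[0,0,0,0,0,0,0.1],[0,0,0,0,0,0,0.1]]]'; python3 - <<'E'
from h import *
im,K,W=wr('w17.png',[(.6,-.154,.081),(.5,-.156,.092)])
sd=cap('side','s17.png')[:,:,::-1]; mont('m4.png',sd,im[:,:,::-1])
g=cv2.cvtColor(im,7)
sub=cv2.resize(g[100:300,160:360],(80,50),interpolation=cv2.INTER_AREA)
for r in sub: print(''.join(' .:-=+*#%@'[min(9,int(v)//20)] for v in r))
E
```

```text
time: 32.07
tcp_pos: [0.6026, -0.1549, 0.0466]
tool_rot: [1.186, 2.906, -0.0]
force: [0.1, 0.2, -0.1]
grip_width: 0.0767
gripper_force: 0.0
time: 32.65
tcp_pos: [0.6012, -0.1541, 0.1506]
tool_rot: [-1.187, -2.908, -0.0]
force: [-0.2, 0.6, -1.8]
grip_width: 0.0773
gripper_force: 0.0
tcp [ 0.6012 -0.1541  0.1506] yaw of closing 45.6 j [ 0.01  0.63  0.35  1.58 -0.24  0.98  1.23] w 0.07729491324441139 0.0
(0.6, -0.154, 0.081) [256.2 193.7]
(0.5, -0.156, 0.092) [159.4 107.5]
+-   .:.   :=====---=*=---+**+=-======*@@@@@@@#=========%@#.  .       :------+*#
##=        .=====--+***+*******=--======#@@@@@*=========#%%#-          ::----:=*
##=..      .=+===-+*************+=-======*@@#*============-*%+          .:----:-
+=....     =+====+****************+--=====++==============-*#%#:          :-----
.::.....   :%*=--=*****************+=-=============-===--=-=*###=          .:---
-..::....   .-=-::-+*****************+--===========--------==+##%*:         .:--
#%*::::....   :==-:-=******************=--========-----------=###%#-          :-
****::::....   :*+=-:-+**************=-----=======--==--==
[... 2723 characters left out ...]
@@@@@@@@@@@@%======@@@@@@@%+==#@@@@@@@@@@@@#.... .---
.      +@%*=*@@@@@@@@%@%%%@@@@@@@@@@@@@#=====+@@@@@@#========+*#%@@@@%=..... .--
       =@@@%*=*%%@%%%%%%%%@@@@@@@@@@@#+======#@@%++==============+*%*=:...... .-
       -@%%%%%+=#%%%%%%%%@@@@@@@@@@%========+@@*====+++++++===========:....... :
       -@%%%%%%%+=#%%%%%%%%%@@@@@@@%========+*==+**####%%%###*++=====+:.......  
       -@%%%%%%@@%+=#%%%%%@@@@@@@@@#==========+*#%@@@@@@@@@@@@%%*+====:.......  
       *@@@@@%@@@@@%+=#%%@@@%*+*#%@*========+#%@@@@@##%##@@%@@@@@%*===-........ 
      :%@@@@@@@@@@@@@#++%@%@+====*@*=======*%@@@%%%%#%#%%###%%@@@@@#===.......  
      *%%@%%%@@@@@@%%%%#=+%%======#*======*@@@@%%%@%%####%@%##%%@@@@#+=-.......
```

The retainer sits over the washer with the rod through its centre. Now the knob: turn to close across the bar at the +90° end, so one grasp covers the full 206° turn (j7 goes from about 2.0 to -1.6).

```bash
python3 -m inch '[[[-0.015,0,0,0,0,6.5,0.3],[-0.015,0,0,0,0,6.5,0.4],[-0.015,0,0,0,0,6.5,0.45],[-0.015,0,0,0,0,6.5,0.45],[-0.015,0,0,0,0,6.5,0.45],[-0.015,0,0,0,0,6.5,0.45],[-0.011,-0.001,0,0,0,6.5,0.45],[0,0,0,0,0,0,0.45]]]' 60; python3 -m inch '[[[0,0,-0.01,0,0,0,0.45],[0,0,-0.01,0,0,0,0.45],[0,0,0,0,0,0,0.45],[0,0,0,0,0,0,0.45]]]'; python3 - <<'E'
from h import *
im,K,W=wr('w18.png',[(.5,-.156,.092),(.468,-.156,.092),(.532,-.156,.092)])
s=env.state(); 
g=cv2.cvtColor(im,7)
sub=cv2.resize(g[120:300,160:360],(80,45),interpolation=cv2.INTER_AREA)
for r in sub: print(''.join(' .:-=+*#%@'[min(9,int(v)//16)] for v in r))
E
```

```text
time: 33.42
tcp_pos: [0.497, -0.1557, 0.1495]
tool_rot: [0.03, -3.136, -0.002]
force: [-0.2, -0.0, 0.3]
grip_width: 0.0466
gripper_force: 0.0
time: 33.75
tcp_pos: [0.5004, -0.1548, 0.1293]
tool_rot: [0.03, -3.139, -0.001]
force: [0.2, -1.1, -0.1]
grip_width: 0.0469
gripper_force: 0.0
tcp [ 0.5004 -0.1548  0.1293] yaw of closing 91.1 j [ 0.17  0.5   0.12  1.87 -0.09  0.78  1.93] w 0.04688339577621187 0.0
(0.5, -0.156, 0.092) [255.8 207.6]
(0.468, -0.156, 0.092) [256.6 165.3]
(0.532, -0.156, 0.092) [255.  246.5]
@@@@@@@@@@@@@@@@@@@@@@@@@@@@@@@@@@@@@@@@@@@@@@@@@@@@@@@@@@@@@@@@@@@@@@@@@@@@@@@@
@@@@@@@@@@@@@@@@@@@@@@@@@@@@@@@@@@@@@@@@@@@@@@@@@@@@@@@@@@@@@@@@@@@@@@@@@@@@@@@@
@@@@@@@@@@@@@@@@@@@@@@@@@@@@@@@@@@@@@@@@@@@@@@@@@@@@@@@@@@@@@@@@@@@@@@@@@@@@@@@@
@@@@@@@@@@@@@@@@@@@@@@@#***=============================++*@@@@@@@@@@@@@@@@@@@@@
@@@@@@@@@@@@@@@@@@@@@@%###############################*=+++@@@@@@@@@@@@@@@@@@@@@
@@@@@@@@@@@@@@@@@@@@@@%%#*+=#%%%%%%%%%%%%%%%%%%%%#*++++++++++++++++*@@@@@@@@@@+=
@@@@@@@@@@@@@@@@@@@@@@%#+--==%%%%%%%%%%%%%%%%%%%*=-::--++++*+++++++#@@@@@@@@-...
@@@@@@@@@@@@@@@@@
[... 2360 characters left out ...]
#**%@%#+--===---====-==--+**+:... :====-.....       
@@@@@-...:====-.... =@@@%%%#*%@#%*=====+============-+*++:  ...-====....:.      
@@@@+....-====....  =@@@%%%#@%+=+=++***++====-::-==--+**+:. ....====-....:      
@@@#....-====- . ...=@@@%%%@%+*#%@@@@@@@%%%*--=-::-=-+**+:.   ..-====-.....     
@@@....:=====..  .  *@@@%%@%#@@@@@@%##+==---====--::-+***-.  ....=====.....  .  
%+:......:=+=...    @@@@%%#%@@@%*=-::::::-====+**=--:=*+@%..   ..=+=:........-. 
...........==.. .. -@@@@@%@@%%*-::--------====#@@%==-=**@@-.   ..==:...........:
.................  #@@@@@%@%%=-===============+*#+===+*%@@#.. ..................
...............  .:@@@@@@@@%========================+@@@@@@:. ..................
```

```bash
python3 -m inch '[[[0,-0.002,-0.02,0,0,0,0.45],[0,0,-0.03,0,0,0,0.45],[0,0,-0.025,0,0,0,0.45],[0,0,-0.014,0,0,0,0.45],[0,0,0,0,0,0,0.45],[0,0,0,0,0,0,0.45]]]'; python3 -m inch '[[[0,0,0,0,0,0,0.6],[0,0,0,0,0,0,0.75],[0,0,0,0,0,0,0.85],[0,0,0,0,0,0,0.95],[0,0,0,0,0,0,0.95],[0,0,0,0,0,0,0.95]]]' 60
```

```text
time: 34.3
tcp_pos: [0.5008, -0.1573, 0.0415]
tool_rot: [0.03, -3.141, -0.0]
force: [0.2, -0.1, 0.2]
grip_width: 0.0475
gripper_force: 0.0
time: 34.8
tcp_pos: [0.5017, -0.1562, 0.0431]
tool_rot: [-0.032, 3.139, 0.002]
force: [0.4, 2.3, 5.3]
grip_width: 0.0119
gripper_force: 58.7
```

```bash
python3 -m inch '[[[0,0,-0.003,0,0,0,0.95],[0,0,-0.003,0,0,0,0.95],[0,0,-0.003,0,0,0,0.95],[0,0,0,0,0,0,0.95]]]' 80;  python3 -m inch '[[[0,0,-0.002,0,0,0,0.95],[0,0,-0.002,0,0,0,0.95],[0,0,0,0,0,0,0.95]]]'
```

```text
time: 35.13
tcp_pos: [0.5016, -0.1561, 0.0336]
tool_rot: [-0.032, 3.139, 0.002]
force: [0.1, 3.9, 2.6]
grip_width: 0.0117
gripper_force: 81.9
time: 35.38
tcp_pos: [0.502, -0.1563, 0.0327]
tool_rot: [-0.031, 3.138, 0.002]
force: [-4.3, 5.4, 26.2]
grip_width: 0.0112
gripper_force: 84.9
```

```bash
python3 -m inch '[[[0,0,-0.002,0,0,0,0.95],[0,0,0,0,0,0,0.95]]]';  python3 - <<'E'
from h import *
im,K,W=wr('w19.png'); sd=cap('side','s19.png')[:,:,::-1]
a=cv2.resize(sd[130:210,235:325],(450,400),interpolation=cv2.INTER_CUBIC); b=cv2.resize(cv2.imread('pics/s17.png')[130:210,235:325],(350,400),interpolation=cv2.INTER_CUBIC)
cv2.imwrite('pics/m5.png',np.hstack([a,b]))
E
```

```text
time: 35.55
tcp_pos: [0.5022, -0.1563, 0.0325]
tool_rot: [-0.031, 3.137, 0.002]
force: [-7.2, 6.8, 37.8]
grip_width: 0.0116
gripper_force: 86.5
tcp [ 0.5022 -0.1563  0.0325] yaw of closing 91.1 j [ 0.2   0.65  0.09  1.95 -0.11  0.54  1.96] w 0.011557444802849016 86.49726859352086
```

View pics/m5.png

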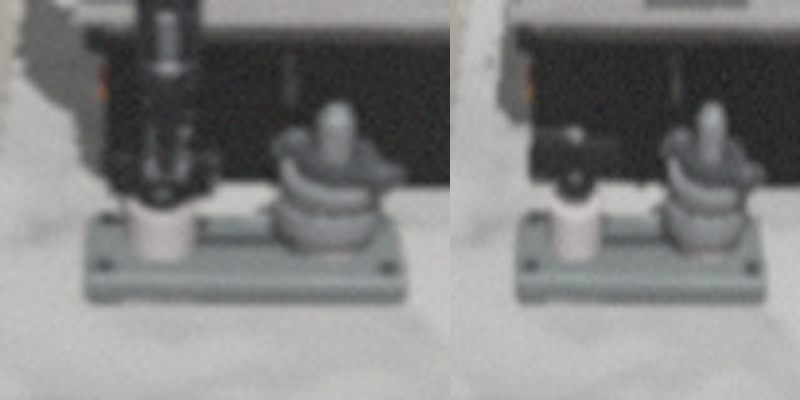

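Left (now): the knob bar sits down on its housing. Right (before): it stood clear. The stack lies flat. The knob is on a hard stop, so I turn it clockwise with slight down-pressure.

```bash
python3 -m inch '[[[0,0,0.001,0,0,0,0.95],[0,0,0,0,0,-4,0.95],[0,0,0,0,0,-6,0.95],[0,0,0,0,0,-6,0.95],[0,0,0,0,0,-6,0.95],[0,0,0,0,0,-6,0.95],[0,0,0,0,0,-6,0.95],[0,0,0,0,0,0,0.95]]]' 80; python3 - <<'E'
from h import *
s=env.state(); print(np.round(s['moment'],2),np.round(s['joints'],2),np.degrees(np.arctan2(*R.from_rotvec(s['tool_rot']).as_matrix()[[1,0],1])))
E
```

```text
time: 36.32
tcp_pos: [0.5017, -0.1574, 0.0326]
tool_rot: [0.893, 3.009, 0.003]
force: [-6.6, 5.4, 31.7]
grip_width: 0.0116
gripper_force: 85.6
[ 1.04  1.49 -0.07] [ 0.09  0.66  0.26  1.96 -0.31  0.56  1.56] 56.92006044986478
```

```bash
for i in 1; do python3 -m inch '[[[0,0,0,0,0,-6,0.95],[0,0,0,0,0,-6,0.95],[0,0,0,0,0,-6,0.95],[0,0,0,0,0,-6,0.95],[0,0,0,0,0,-6,0.95],[0,0,0,0,0,-6,0.95],[0,0,0,0,0,-6,0.95],[0,0,0,0,0,-6,0.95]]]'; done; python3 - <<'E'
from h import *
s=env.state(); print(np.round(s['moment'],2),np.round(s['joints'],2),np.degrees(np.arctan2(*R.from_rotvec(s['tool_rot']).as_matrix()[[1,0],1])))
E
```

```text
time: 36.98
tcp_pos: [0.5003, -0.1581, 0.0326]
tool_rot: [2.044, 2.385, 0.005]
force: [-8.5, 4.2, 34.9]
grip_width: 0.0115
gripper_force: 85.8
[0.98 2.14 0.14] [-0.05  0.7   0.5   1.96 -0.57  0.62  0.97] 8.80841678173559
```

```bash
python3 -m inch '[[[0,0,0,0,0,-6,0.95],[0,0,0,0,0,-6,0.95],[0,0,0,0,0,-6,0.95],[0,0,0,0,0,-6,0.95],[0,0,0,0,0,-6,0.95],[0,0,0,0,0,-6,0.95],[0,0,0,0,0,-6,0.95],[0,0,0,0,0,-6,0.95]]]'; python3 - <<'E'
from h import *
s=env.state(); print(np.round(s['moment'],2),np.round(s['joints'],2),np.degrees(np.arctan2(*R.from_rotvec(s['tool_rot']).as_matrix()[[1,0],1])))
E
```

```text
time: 37.65
tcp_pos: [0.4988, -0.1575, 0.0326]
tool_rot: [-2.834, -1.345, -0.003]
force: [-9.8, 6.8, 35.6]
grip_width: 0.0116
gripper_force: 86.1
[1.44 2.53 0.12] [-0.18  0.77  0.73  1.97 -0.79  0.72  0.35] -39.20781896332083
```

```bash
python3 -m inch '[[[-0.0005,0.0005,0,0,0,-6,0.95],[0,0,0,0,0,-6,0.95],[0,0,0,0,0,-6,0.95],[0,0,0,0,0,-6,0.95],[0,0,0,0,0,-6,0.95],[0,0,0,0,0,-6,0.95],[0,0,0,0,0,-6,0.95],[0,0,0,0,0,-6,0.95]]]'; python3 - <<'E'
from h import *
s=env.state(); print(np.round(s['moment'],2),np.round(s['joints'],2),np.degrees(np.arctan2(*R.from_rotvec(s['tool_rot']).as_matrix()[[1,0],1])))
E
```

```text
time: 38.32
tcp_pos: [0.4982, -0.1561, 0.0326]
tool_rot: [-3.134, -0.077, -0.0]
force: [-9.4, 8.3, 35.5]
grip_width: 0.0115
gripper_force: 86.1
[2.04 2.34 0.11] [-0.29  0.86  0.94  1.97 -0.96  0.85 -0.32] -87.19116597062798
```

```bash
python3 -m inch '[[[0,0,0,0,0,-6,0.95],[0,0,0,0,0,-6,0.95],[0,0,0,0,0,-6,0.95],[0,0,0,0,0,-5,0.95],[0,0,0,0,0,-4,0.95],[0,0,0,0,0,0,0.95]]]'; python3 - <<'E'
from h import *
s=env.state(); print(np.round(s['moment'],2),np.round(s['joints'],2),np.degrees(np.arctan2(*R.from_rotvec(s['tool_rot']).as_matrix()[[1,0],1])))
E
```

```text
time: 38.82
tcp_pos: [0.4984, -0.1553, 0.0327]
tool_rot: [-3.066, 0.652, 0.002]
force: [-9.9, 9.8, 36.4]
grip_width: 0.0114
gripper_force: 86.2
[2.4  2.17 0.06] [-0.34  0.91  1.05  1.97 -1.04  0.93 -0.71] -113.99778155254856
```

```bash
python3 -m inch '[[[0,0,0,0,0,-3,0.95],[0,0,0,0,0,-2,0.95],[0,0,0,0,0,0,0.95]]]'; python3 - <<'E'
from h import *
s=env.state(); print(np.round(s['moment'],2),np.degrees(np.arctan2(*R.from_rotvec(s['tool_rot']).as_matrix()[[1,0],1])))
E
```

```text
time: 39.07
tcp_pos: [0.4997, -0.1562, 0.0326]
tool_rot: [-3.038, 0.781, -0.001]
force: [-7.2, 8.9, 32.6]
grip_width: 0.0114
gripper_force: 86.9
[1.89 1.6  0.36] -118.81926724466538
```

The moment rose, so the knob is at its stop. Releasing and checking.

```bash
python3 -m inch '[[[0,0,0.001,0,0,1,0.95],[0,0,0.001,0,0,0,0.9],[0,0,0,0,0,0,0.7],[0,0,0,0,0,0,0.5],[0,0,0,0,0,0,0.4],[0,0,0,0,0,0,0.4],[0,0,0,0,0,0,0.4]]]'; python3 -m inch '[[[0,0,0.03,0,0,0,0.4],[0,0,0.04,0,0,0,0.4],[0,0,0.02,0,0,0,0.4],[0,0,0,0,0,0,0.4],[0,0,0,0,0,0,0.4],[0,0,0,0,0,0,0.4],[0,0,0,0,0,0,0.4]]]'; python3 - <<'E'
from h import *
a=np.radians(-206.3)
d=np.array([np.cos(a),np.sin(a),0])*.032; k=np.array([.5,-.1565,0])
im,K,W=wr('w20.png',[(.6,-.154,.081)])
for z in (.080,.092): print(z,[proj(k+[0,0,z]+e,K,W).round(1).tolist() for e in (d,-d,d*0)])
g=cv2.cvtColor(im,7); cap('side','s20.png')
sub=cv2.resize(g[130:290,160:360],(100,50),interpolation=cv2.INTER_AREA)
for r in sub: print(''.join(' .:-=+*#%@'[min(9,int(v)//12)] for v in r))
E
```

```text
time: 39.65
tcp_pos: [0.5001, -0.1571, 0.0296]
tool_rot: [3.048, -0.757, -0.0]
force: [0.3, 0.8, -0.3]
grip_width: 0.0513
gripper_force: 0.0
time: 40.23
tcp_pos: [0.4993, -0.1561, 0.1184]
tool_rot: [-3.048, 0.757, 0.004]
force: [-1.2, -0.3, 0.1]
grip_width: 0.0514
gripper_force: 0.0
tcp [ 0.4993 -0.1561  0.1184] yaw of closing -117.9 j [-0.41  0.82  1.19  1.9  -0.88  1.07 -0.9 ] w 0.05144593190752302 0.0
(0.6, -0.154, 0.081) [181.8  82. ]
0.08 [[257.8, 245.3], [255.4, 164.5], [256.6, 206.6]]
0.092 [[257.8, 252.7], [255.3, 168.3], [256.6, 212.4]]
*####@@@@@#####*+****#@@@@@@@**###@@@@@@@@@@@@@@@@@@@@@@@@@@@@@@@@@@@@@@@@@@@@@@@@@@@@@@@@@@@@@@@@@@
*+++**#########+***%@@@@@@@@@#**###@@@@@@@@@@@@@@@@@@@@@@@@@@@@@@@@@@@@@@@@@@@@@@@@@@@@@@@@@@@@@@@@@
%%####**++***#*+*@@@@@@@@@@@@@#**##%@@@@@@@@@@@@@@@@@@@@@@@@@@@@@@@@@@@@@@@@@@@@@@@@@@@@@@@@@@@@@@@@
%%%%%@@@%%%**@%@@@@@@@@@@@@@@@@#**###@@@@@@@@@@@@@@@@@@@@@@@@@@@@@@@@@@@@@@@@@@@@@@@@@@@@@@@@@@@@@@@
%%%%%@@@@@@%%@@@@@@@@@@@@@@@@@@@***##%@@@@@@@@@@@@@@@@@@@@@@@@@@@@@@@@@@@@@@@@@@@@@@@@@@@@@@@@@@@@@@
@%%%%@@@@@@@%%@@@@@@@@@@@@@@@@@@@***##%@@@@
[... 3801 characters left out ...]
.:.-@@@@@@-::::::#@@@@@@@@@@@@@@@@@@@@@@@@@@@@@@@@@@@@@@@@@@@@@@@@@#......:#@@@@@#::---@@@@@@@
...::::::%@@@@@+:::::::#@@@@@@@@@@@@@@@@@@@@@@@@@@@@@@@@@@@@@@@@@@@@@@***+......::%@@@@@+:----@@@@@@
..::.:..#@@@@@%::::::::*@@@@@@@@@@@@@@@@@@@@@@@@@@@@@@@@@@@@@@@@@@#******+.......:+@@@@@@-::::-@@@@@
.::::.:=@@@@@@-::::::::#@@@@@@@@@@@@@@@@@@@@@@@@@@@@@@@@@@@@@@@**********+.......::%@@@@@#-::::=@@@@
:::::.-@@@@@@*:::::::::@@@@@@@@@@@@@@@@@@@@@@@@@@@@@@@@@@@@#**************:.......:-%@@@@#=:::::+@@@
:.::::+@@@@@@+-::::::::@@@@@@@@@@@@@@@@@@@@@@@@@@@@@@@@%#*****************-.......::*##@@#+-:::::#@@
:::::::::*@@@*=-::::::*@@@@@@@@@@@@@@@@@@@@@@@@@@@@@#*********************+.......::*##+-::::::::::=
```

The screw centre at (255,206) matches the 80 mm height; knob up would put it at row 212. The bar lies at the predicted 206° angle. The gripper is clear of everything, so I'm handing in.

```bash
python3 - <<'E'
from h import *
a=cv2.imread('pics/s20.png').astype(int)[150:195,282:325]; b=cv2.imread('pics/s19.png').astype(int)[150:195,282:325]; print(abs(a-b).mean())
print(env.finish_job())
E
```

```text
2.4537467700258397
the job is handed in; nothing more can be done
None
```

I rebuilt the spindle (bearing, the one spacer that was there, washer, retainer), pushed the knob home and turned it clockwise to its stop. The job was handed in at about 40 s; the hand-in returned no verdict, and the last pictures showed everything in place.

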